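# Re-clamp a power module terminals up

### The arm

A 7-joint arm with a two-finger parallel gripper is mounted at the origin on the work surface. World frame = base frame: x ahead of the robot, y to its left, z up, the work surface at z = 0. Lengths are in m, angles in rad, forces in N, time in s.
With the tool pointing down it reaches from about 0.4 to 0.875 m from the base axis. Payload 6.5 kg.
Tool frame: the origin (TCP) lies at the very end of the fingers, on their centre line; the grasp point (between the pads) lies 19 mm behind it (grip_point_offset is the distance from the TCP to the grasp point, in m); z points along the fingers, y is the direction in which the jaws open and shut (so a half turn about z gives the same grasp; the last joint's range is limited). The gripper opens to 88 mm and grips with 3 to 60 N. Pads are 18 mm wide; open, the fingers measure 123 mm over their backs; the gripper's body (75 mm by 187 mm) begins 45 mm behind the grasp point.
Start: joints at [-1.282, 0.536, -0.004, 1.538, 0.003, 1.067, -0.071], TCP at [0.226, 0.61, 0.239] pointing down, gripper open.
Joint ranges: [-2.7, 2.7], [-0.37, 2.16], [-1.27, 1.26], [0.24, 2.4], [-1.31, 4.45], [0.19, 1.91], [-2.76, 2.76]. Speed limits (rad/s): [2.39, 2.39, 3.14, 3.14, 3.14, 3.14, 3.14].

### API

Orientations are given as [roll, pitch, yaw] about the fixed x, y, z axes, in that order (R = Rz(yaw) Ry(pitch) Rx(roll)).
In Python, from cell import * gives the robot as it stands.
- The arm moves only by the tool send_rows, never from a script. Its argument "deltas" is a list of rows, each an object with "delta_pos": the shift along the tool's x, y, z in mm, a list of three; "rotation": the turn, a rotation vector about the tool's x, y, z in rad, a list of three; "hand": the finger opening in mm, from 0 to 88.1. A call has 1 to 12 rows; each row shifts and turns the pose as measured when the row begins, along the tool's axes as they then stand; what a row does not reach is not made up. A row lasts 1/8 s, in which the tool goes at most 62.5 mm and 10.7 degrees, less where a joint would pass 70% of its speed; a pose out of reach is approached as far as the arm can. A call is refused whole if a number of a shift passes 62.5 or a number of a turn 0.188, either way. A call with a gripper value outside its range is refused whole. The fingers move at their own pace and stop on an object; the grip force is fixed at half the most. Time passes only in rows, so rows that do not move let the fingers close. It gives the time, the measured TCP pose, the force and the opening at its end, in the units of the state.
- read_state(): the state, without advancing time (a new reading comes with each control period).
- read_camera(name): name is "scene" or "top"; returns a dict with "img" (400x640x3 uint8, red, green, blue), "range_z" (400x640 float32, m along the optical axis (not along the pixel's ray), 0 where there is no reading), "fx", "fy", "cx", "cy" (pixels), "world_from_camera" (4x4, takes a point from camera to world coordinates). Camera axes: x right, y up, looking along -z (the intrinsics and any distortion apply to the point x, -y, -z); pixel columns grow to the right and rows downward; lengths in m; the calibration is good to about 2 mm. A picture is of the moment at which its call begins.
- close_job(): hands the job in, once; it reports no verdict.
The state is a dict: "time": time; "joint_positions": joint angles; "qvel": joint speeds; "effort": joint torques, N m; "tcp_pos": TCP position; "eef_rot": TCP orientation; "contact_force": force on the tool from outside, world axes, zero at the start; "wrist_torque": the same for the moment, N m; "gripper_width": finger opening in m.
Only numpy, scipy, OpenCV 4.12 (cv2) and the standard library are available. Lean on these libraries where they do the work, as an engineer would, in place of code of your own. Each camera call takes 0.05 s, during which the arm holds its last target.

### The job

The power module is clamped in the slide-jaw fixture with its cooling fins up. Slide the jaw open, lift the module out, roll it a quarter turn so that its screw-terminal face looks straight up, and set it back down on the fixture's bed without ever putting it down on the bench; then push the jaw home so that it presses the module firmly against the fixed jaw, and let go. Leave the carton, can, screwdriver and tray where they are.

Things in the scene. Friction and masses are not known exactly. Their poses are not given: they have to be found in the camera images.
- fixture: Steel slide-jaw fixture, fixed to the bench. Origin on the bench surface; z up; y is the slide direction, from fixed jaw to sliding jaw. Base plate 100 (x) by 235 mm (y -90 to +146), 12 mm high; on it a rail 44 mm wide (x -22 to +22), equally long, whose flat top, 45 mm above the bench, is the bed.
- bed (a point): Point on the bed (45 mm above the bench), mid-width, at the foot of the fixed jaw's clamping face, which is at y = -50 mm of the fixture. The fixed jaw is a block 44 mm wide (x), 28 mm thick, reaching 24 mm above the bed. Axes as the fixture's.
- jaw (a joint): Sliding jaw: the gap in m between the jaw faces (0 to 0.108), growing towards the fixture's +y. Friction of about 4 N keeps it where it is left; no spring. A block 44 mm wide (x), 22 mm thick, 24 mm above the bed; behind it (+y) a 12 mm high foot with the grip post, reaching 64 mm behind the jaw face. At the start it is within 4 mm of closed on the module.
- jaw_post (a point): Point on the axis of the sliding jaw's upright square grip post, 105 mm above the bench and 15 mm below the post's top. The post is 18 by 18 mm, sides along the fixture's x and y; its axis is 48 mm behind (+y) the jaw's clamping face. It moves with the jaw.
- module_center (a point): Centre of the power module, a rigid block 64 (its x) by 50 (y) by 72 mm (z), about 0.5 kg, balanced near here. +z face: six aluminium cooling fins along x, tips in one plane. x end faces: plain, and reach 10 mm beyond rail and jaws on either side. At the start it stands on the bed against the fixed jaw, fins up, axes as the fixture's. When re-clamped, 72 mm lies between the jaws, 50 mm upright.
- terminals (a point): Middle of the module's terminal face (its +y face: recessed black strip with ribs and two rows of screws), 25 mm from the module's centre along +y and 13 mm towards the bottom. It faces the sliding jaw at the start and must look up at the end. Axes as the module's.
- carton: Bystander: closed cardboard carton 100 x 130 x 75 mm, origin under its centre.
- can: Bystander: plain metal can, 54 mm across, 130 mm high, upright, origin under its centre.
- driver: Bystander: screwdriver 180 mm long, lying on the bench.
- tray: Bystander: low open grey tray 130 x 180 x 35 mm, origin under its centre.
There are look-alikes about, which are no part of the job. What is shaped like the part that bears module_center but orange or purple is not meant.

How it is judged:
On the way, in this order (a step that is already met when the one before it is completed fails the run):
1. the module has been lifted clear out of the fixture: centre over 120 mm above the bench (height (world z) of module_center above 0.12 m), for 0.2 s.
2. the module is back on the bed with its terminal face up, the fingers off it (angle between module_center's own y axis and vertical below 0.08 rad and x of module_center in the frame of fixture between -0.02 and 0.02 m and z of module_center in the frame of fixture between 0.067 and 0.073 m and contact force between the fingers and module below 0.2 N), for 0.2 s.
3. the jaw presses the module with more than 5 N against the fixed jaw (contact force between jaw and module above 5 N and value of joint jaw below 0.074 m), for 0.1 s.
At the end, for the whole second after the job is handed in: The module rests on the bed, terminal face up within 0.08 rad, its centre 70 mm above the bench (within 3 mm), 36 mm from the fixed jaw (within 4 mm) and within 20 mm of the rail's middle; the jaws are 69 to 74 mm apart, so up against it; all at rest (angle between module_center's own y axis and vertical below 0.08 rad and x of module_center in the frame of fixture between -0.02 and 0.02 m and z of module_center in the frame of fixture between 0.067 and 0.073 m and y of module_center in the frame of fixture between -0.018 and -0.01 m and value of joint jaw between 0.069 and 0.074 m and linear speed of module below 0.01 m/s); the robot touches nothing.
It fails at once if the module is put down on the bench (its centre sinks below 56 mm) (height (world z) of module_center below 0.056 m).
It fails at once if the carton is pushed more than 20 mm from its place (distance of carton from where it was at the start of the episode above 0.02 m).
It fails at once if the can is pushed more than 20 mm from its place (distance of can from where it was at the start of the episode above 0.02 m).
It fails at once if the driver is pushed more than 20 mm from its place (distance of driver from where it was at the start of the episode above 0.02 m).
It fails at once if the tray is pushed more than 20 mm from its place (distance of tray from where it was at the start of the episode above 0.02 m).
It also fails if it takes over 69 s, if anything falls off the work surface, if the arm or the gripper's body presses on something with over 40 N, if the wrist force passes 120 N, or if a joint passes its speed limit or range.

## Working session

There is one attempt and no reset: what is moved stays moved. The work goes in short steps, Python scripts to look and compute and a tool call to move; the robot and the scene stay as the last step left them, time stands still between calls to the robot, and variables do not carry over. Pictures are saved under pics/ and viewed, and the job is handed in when it is done.

Besides the shell and the picture viewer there is one more tool, called after "Call:" as name([rows], argument=value, ...), one row to a line, values as JSON. send_rows: Moves the arm, as the interface text tells. Its arguments: {"type":"object","properties":{"deltas":{"type":"array","items":{"type":"object","properties":{"delta_pos":{"type":"array","items":{"type":"number"}},"rotation":{"type":"array","items":{"type":"number"}},"hand":{"type":"number"}}}}},"required":["deltas"]}

```bash
ls; mkdir -p pics; python3 - <<'E'
from cell import *
import cv2,numpy as np
print(read_state())
for n in("scene","top"):
    c=read_camera(n); cv2.imwrite(f"pics/{n}0.png",c["img"][:,:,::-1]); np.savez(f"{n}0.npz",**c)
    print(n,c["fx"],c["fy"],c["cx"],c["cy"],c["world_from_camera"])
E
```

```text
pics
{'time': 0.0, 'joint_positions': array([-1.28220992,  0.53719655, -0.00444186,  1.53885493,  0.00261685,
        1.06729091, -0.07121379]), 'qvel': array([-7.31142227e-04, -1.84532736e-03, -2.23219434e-04,  7.14586881e-04,
       -1.20446319e-03,  3.12668384e-04, -3.84112610e-05]), 'effort': array([-2.06298228e-04, -5.70999599e+01,  9.90773141e-01, -2.51592386e+01,
       -5.62498765e-02,  1.81461673e-02,  1.77009124e-04]), 'tcp_pos': array([0.2256099 , 0.60893881, 0.23782645]), 'eef_rot': array([-3.13985430e+00,  1.40903801e-04,  2.78687541e+00]), 'contact_force': array([-0.02396709, -0.62297091, -0.60032388]), 'wrist_torque': array([ 0.00726696,  0.00686135, -0.00133992]), 'gripper_width': 0.0879420121276294}
scene 385.5744044348544 385.5744044348544 324.61564528367217 193.55001532496053 [[ 0.0221512  -0.83111139  0.55566463  1.10236137]
 [ 0.99974161  0.01557746 -0.01655472 -0.0299899 ]
 [ 0.00510297  0.55588776  0.8312417   0.86419885]
 [ 0.          0.          0.          1.        ]]
top 383.22203021209424 383.22203021209424 325.1379002880036 206.3316614050219 [[-0.01713117  0.99406282 -0.10745059  0.4619009 ]
 [-0.99981056 -0.01802432 -0.00734649 -0.01497154]
 [-0.0092396   0.10730438  0.99418328  1.03020739]
 [ 0.          0.          0.          1.        ]]
```

View pics/scene0.png

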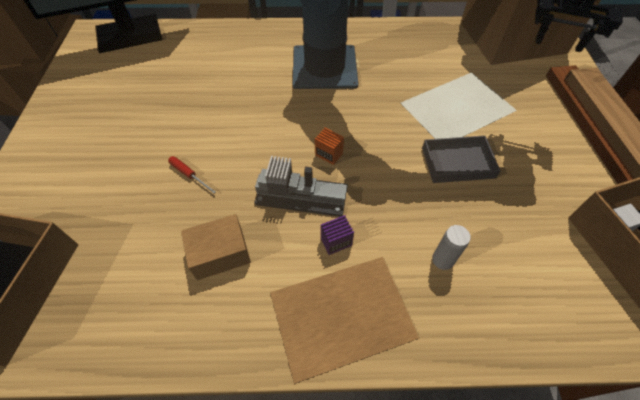

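View pics/top0.png

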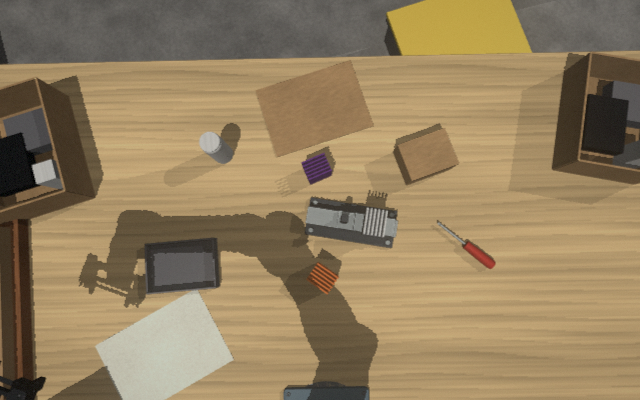

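The scene view shows the fixture at about (300,190), with the grey module at its left end (278,168) and the post at (308,178). Orange and purple look-alikes sit at (329,145) and (337,235), the carton at (215,245), the can at (452,247), the driver at (190,175) and the tray at (460,158).

```bash
cat > h.py <<'E'
import numpy as np,cv2
def cloud(c):
    z=c["range_z"]; v,u=np.mgrid[:400,:640]
    X=(u-c["cx"])/c["fx"]*z; Y=-(v-c["cy"])/c["fy"]*z
    P=np.stack([X,Y,-z,np.ones_like(z)],-1)@np.asarray(c["world_from_camera"]).T
    P=P[...,:3]; P[z==0]=np.nan
    return P
E
python3 - <<'E'
from h import *
for n,(x0,y0,x1,y1) in dict(scene=(240,110,380,260),top=(270,140,470,290)).items():
    c=np.load(f"{n}0.npz"); P=cloud(c)
    im=c["img"][y0:y1,x0:x1,::-1]; cv2.imwrite(f"pics/{n}0c.png",cv2.resize(im,None,fx=4,fy=4,interpolation=cv2.INTER_CUBIC)[:600,:800])
    # height bands in fixture area
    m=(P[...,0]>.38)&(P[...,0]<.62)&(P[...,1]>-.25)&(P[...,1]<.12)
    for lo,hi in((.006,.018),(.038,.05),(.05,.063),(.063,.075),(.105,.126)):
        k=m&(P[...,2]>lo)&(P[...,2]<hi); Q=P[k]
        if len(Q)<5: continue
        vv,uu=np.where(k)
        print(n,lo,len(Q),Q.min(0).round(3),Q.max(0).round(3),np.median(Q,0).round(3))
    print("table",np.nanmedian(P[...,2]))
E
```

```text
scene 0.006 1130 [ 0.387 -0.216  0.006] [0.599 0.105 0.018] [ 0.562 -0.068  0.013]
scene 0.038 714 [ 0.385 -0.194  0.038] [0.572 0.042 0.05 ] [ 0.544 -0.01   0.045]
scene 0.05 399 [ 0.384 -0.183  0.05 ] [0.559 0.041 0.063] [ 0.539 -0.068  0.058]
scene 0.063 592 [ 0.38  -0.182  0.063] [0.559 0.041 0.075] [ 0.506 -0.081  0.07 ]
scene 0.105 478 [ 0.488 -0.158  0.105] [ 0.558 -0.047  0.123] [ 0.53  -0.124  0.117]
table 0.001325109932651558
top 0.006 1463 [ 0.382 -0.249  0.006] [0.617 0.106 0.018] [ 0.508 -0.058  0.013]
top 0.038 744 [ 0.38  -0.192  0.039] [0.57  0.042 0.05 ] [ 0.533 -0.004  0.046]
top 0.05 282 [ 0.38  -0.172  0.05 ] [0.564 0.038 0.063] [ 0.522 -0.06   0.058]
top 0.063 506 [ 0.38  -0.183  0.063] [0.555 0.04  0.075] [ 0.506 -0.089  0.071]
top 0.105 426 [ 0.487 -0.156  0.105] [ 0.555 -0.045  0.125] [ 0.524 -0.124  0.118]
table 0.0010803568975252809
```

View pics/scene0c.png

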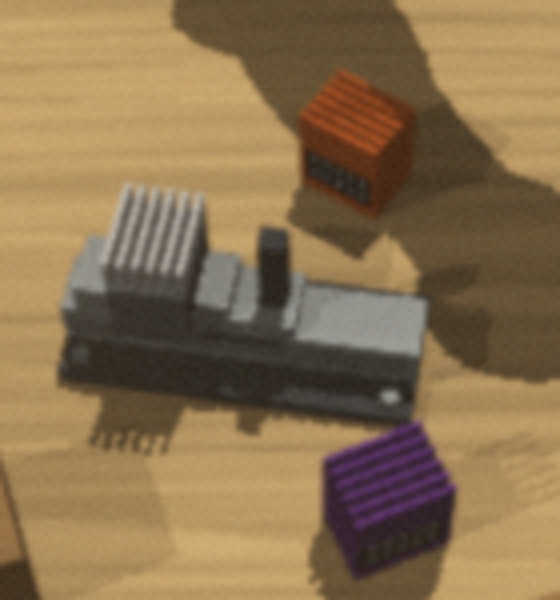

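View pics/top0c.png

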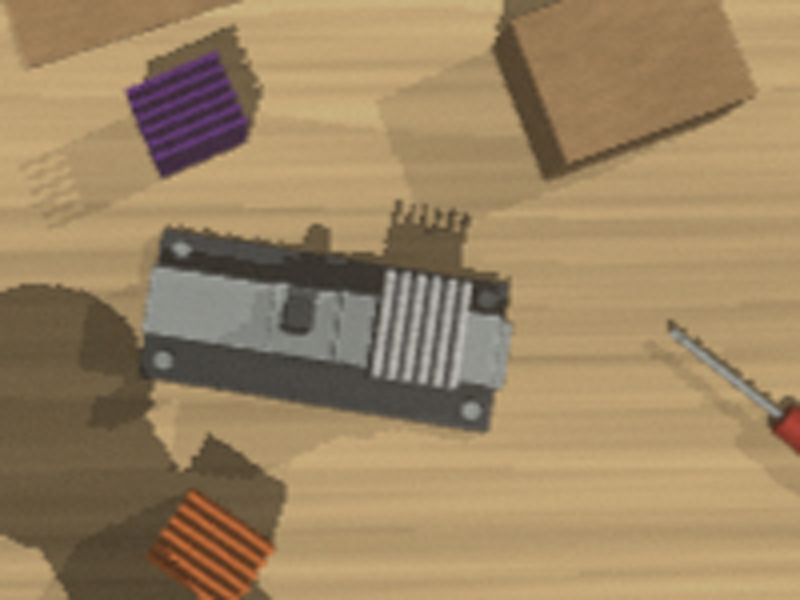

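```bash
cat >> h.py <<'E'
def hmap(x,y,g,mod=True):
    h=np.zeros_like(x); ax=abs(x)
    def s(m,z): h[m]=np.maximum(h[m],z)
    s((ax<.05)&(y>-.09)&(y<.146),.012)
    s((ax<.022)&(y>-.09)&(y<.146),.045)
    s((ax<.022)&(y>-.078)&(y<-.05),.069)
    s((ax<.022)&(y>-.05+g)&(y<-.028+g),.069)
    s((ax<.022)&(y>-.05+g)&(y<.014+g),.057)
    s((ax<.009)&(abs(y+.002-g)<.009),.120)
    if mod: s((ax<.032)&(y>-.05)&(y<0),.117)
    return h
E
python3 - <<'E'
from h import *
from scipy.optimize import differential_evolution,minimize
for names in (("top",),("scene",),("top","scene")):
    Q=[]
    for n in names:
        P=cloud(np.load(f"{n}0.npz")).reshape(-1,3)
        m=(abs(P[:,0]-.52)<.09)&(abs(P[:,1]+.07)<.16); Q.append(P[m])
    Q=np.concatenate(Q); Q[:,2]-=.001
    def f(p):
        d=Q[:,:2]-p[:2]; c,s=np.cos(p[2]),np.sin(p[2])
        x=d@[c,s]; y=d@[-s,c]
        return np.minimum(abs(hmap(x,y,p[3])-Q[:,2]),.015).mean()
    r=differential_evolution(f,[(.48,.58),(-.15,.0),(-.3,.1),(.046,.058)],seed=1,popsize=25,maxiter=150,tol=1e-8)
    print(names,r.x.round(4),r.fun,len(Q))
E
```

```text
('top',) [ 0.5234 -0.1026 -0.1769  0.051 ] 0.002264467080487351 7944
('scene',) [ 0.5239 -0.1032 -0.1819  0.0505] 0.004161016302303737 6700
('top', 'scene') [ 0.5232 -0.1027 -0.1807  0.051 ] 0.003151458241081508 14644
```

```bash
cat >> h.py <<'E'
from scipy.spatial.transform import Rotation as Ro
F=np.array([.5234,-.1028,0]); YAW=-.178
RF=Ro.from_euler('z',YAW)
def w(p): return F+RF.apply(p)           # fixture->world
def tool(t=0):                            # tilt t about fixture x; t<0 => hand leans to +y... see use
    R0=np.array([[0,1,0],[1,0,0],[0,0,-1]],float).T  # cols: tool x=fy, y=fx, z=-z
    R0=np.stack([[0,1,0],[1,0,0],[0,0,-1]],1).astype(float)
    return RF*Ro.from_euler('x',t)*Ro.from_matrix(R0)
def plan(tgt,R,n,hand,s=None):
    from cell import read_state
    s=read_state(); p0=s["tcp_pos"]; Ra=Ro.from_euler('xyz',s["eef_rot"])
    rv=(R*Ra.inv()).as_rotvec()
    d=np.asarray(tgt)-p0
    print("from",p0.round(4),"d",d.round(4),"ang",np.linalg.norm(rv).round(3))
    out=[]
    for i in range(n):
        Ri=Ro.from_rotvec(rv*i/n)*Ra
        a=Ri.inv().apply(d/n)*1000; b=Ri.inv().apply(rv/n)
        out.append('{"delta_pos":[%s],"rotation":[%s],"hand":%g}'%(",".join("%g"%x for x in a.round(1)),",".join("%g"%x for x in b.round(3)),hand))
    print("["+",\n".join(out)+"]")
def st():
    from cell import read_state
    s=read_state(); d=s["tcp_pos"]-F
    R=Ro.from_euler('xyz',s["eef_rot"]); 
    print("t",round(s["time"],2),"fix",RF.inv().apply(d).round(4),"rotvec err vs down",(tool().inv()*R).as_rotvec().round(3),"F",RF.inv().apply(s["contact_force"]).round(1),"w",round(s["gripper_width"],4),"q",s["joint_positions"].round(2))
E
python3 - <<'E'
from h import *
P=cloud(np.load("top0.npz")).reshape(-1,3); P2=cloud(np.load("scene0.npz")).reshape(-1,3)
for Q in(P,P2):
    m=(Q[:,2]>.1)&(abs(Q[:,0]-.53)<.03)&(abs(Q[:,1]+.055)<.022)
    m2=(Q[:,2]>.112)&(abs(Q[:,0]-.52)<.06)&(abs(Q[:,1]+.13)<.045)
    for k in (m,m2):
        q=RF.inv().apply(Q[k]-F); print(k.sum(),q.mean(0).round(4),np.percentile(q,[2,98],axis=0).round(4).tolist())
print(w([0,.049,0]))
plan(w([0,.049,.2]),tool(),13,88)
E
```

```text
61 [-0.0011  0.0495  0.1199] [[-0.0092, 0.0408, 0.1064], [0.008, 0.0582, 0.1232]]
316 [ 0.0018 -0.0247  0.1174] [[-0.0286, -0.049, 0.1129], [0.0323, 0.0001, 0.1208]]
81 [0.0051 0.0495 0.1154] [[-0.0064, 0.0407, 0.1012], [0.0106, 0.058, 0.1229]]
301 [ 0.0052 -0.0249  0.117 ] [[-0.0271, -0.0497, 0.1122], [0.0358, -0.0, 0.1204]]
[ 0.53207601 -0.05457421  0.        ]
from [0.2256 0.609  0.2379] d [ 0.3064 -0.6636 -0.0379] ang 1.394
[{"delta_pos":[-39.8,-39.7,3],"rotation":[-0,0,0.107],"hand":88},
{"delta_pos":[-43.9,-35.2,3],"rotation":[-0,0,0.107],"hand":88},
{"delta_pos":[-47.4,-30.3,3],"rotation":[-0,0,0.107],"hand":88},
{"delta_pos":[-50.3,-25,3],"rotation":[-0,0,0.107],"hand":88},
{"delta_pos":[-52.7,-19.5,3],"rotation":[-0,0,0.107],"hand":88},
{"delta_pos":[-54.5,-13.8,2.9],"rotation":[-0,0,0.107],"hand":88},
{"delta_pos":[-55.7,-7.8,2.9],"rotation":[-0,0,0.107],"hand":88},
{"delta_pos":[-56.2,-1.8,2.9],"rotation":[-0,0,0.107],"hand":88},
{"delta_pos":[-56.1,4.2,2.9],"rotation":[-0,0,0.107],"hand":88},
{"delta_pos":[-55.3,10.2,2.9],"rotation":[-0,0,0.107],"hand":88},
{"delta_pos":[-53.9,16,2.9],"rotation":[-0,0,0.107],"hand":88},
{"delta_pos":[-51.9,21.7,2.9],"rotation":[-0,0,0.107],"hand":88},
{"delta_pos":[-49.2,27.1,2.9],"rotation":[-0,0,0.107],"hand":88}]
```

Call:
send_rows([
  {"delta_pos":[-40,-40,3],"rotation":[0,0,0.107],"hand":88},
  {"delta_pos":[-44,-35,3],"rotation":[0,0,0.107],"hand":88},
  {"delta_pos":[-47,-30,3],"rotation":[0,0,0.107],"hand":88},
  {"delta_pos":[-50,-25,3],"rotation":[0,0,0.107],"hand":88},
  {"delta_pos":[-53,-20,3],"rotation":[0,0,0.107],"hand":88},
  {"delta_pos":[-54,-14,3],"rotation":[0,0,0.107],"hand":88},
  {"delta_pos":[-56,-8,3],"rotation":[0,0,0.107],"hand":88},
  {"delta_pos":[-56,-2,3],"rotation":[0,0,0.107],"hand":88},
  {"delta_pos":[-56,4,3],"rotation":[0,0,0.107],"hand":88},
  {"delta_pos":[-55,10,3],"rotation":[0,0,0.107],"hand":88},
  {"delta_pos":[-54,16,3],"rotation":[0,0,0.107],"hand":88},
])

```text
time: 1.48
tcp_pos: [0.4795, 0.0301, 0.2018]
eef_rot: [-3.139, 0.0, 1.58]
contact_force: [0.2, 0.0, -0.3]
gripper_width: 0.088
```

```bash
python3 -c "
from h import *
st(); plan(w([.001,.049,.2]),tool(),6,88)"
```

```text
t 1.48 fix [-0.0667  0.123   0.2018] rotvec err vs down [ 0.002 -0.    -0.188] F [ 0.2  0.1 -0.3] w 0.088 q [-0.54  0.32  0.46  2.03 -0.19  0.83  0.04]
from [0.4795 0.0301 0.2018] d [ 0.0536 -0.0848 -0.0018] ang 0.188
[{"delta_pos":[-14.2,8.8,0.3],"rotation":[-0,0,0.031],"hand":88},
{"delta_pos":[-13.9,9.2,0.3],"rotation":[-0,0,0.031],"hand":88},
{"delta_pos":[-13.6,9.7,0.3],"rotation":[-0,0,0.031],"hand":88},
{"delta_pos":[-13.3,10.1,0.3],"rotation":[-0,0,0.031],"hand":88},
{"delta_pos":[-13,10.5,0.3],"rotation":[-0,0,0.031],"hand":88},
{"delta_pos":[-12.7,10.9,0.3],"rotation":[-0,0,0.031],"hand":88}]
```

Call:
send_rows([
  {"delta_pos":[-28,18,0],"rotation":[0,0,0.062],"hand":88},
  {"delta_pos":[-27,20,0],"rotation":[0,0,0.062],"hand":88},
  {"delta_pos":[-26,21,0],"rotation":[0,0,0.062],"hand":88},
  {"delta_pos":[0,0,0],"rotation":[0,0,0],"hand":88},
])

```text
time: 1.98
tcp_pos: [0.535, -0.0623, 0.2009]
eef_rot: [-3.139, 0.003, 1.379]
contact_force: [-0.9, 0.1, -0.8]
gripper_width: 0.0883
```

```bash
python3 -c "
from h import *
st(); plan(w([.001,.049,.086]),tool(),5,88)"
```

```text
t 1.98 fix [0.0042 0.0419 0.2009] rotvec err vs down [ 0.003 -0.003  0.013] F [-0.9 -0.1 -0.8] w 0.0883 q [-0.37  0.43  0.52  1.89 -0.27  0.89  0.09]
from [ 0.535  -0.0623  0.2009] d [-0.0019  0.0076 -0.1149] ang 0.014
[{"delta_pos":[1.5,-0.6,23],"rotation":[-0.001,0.001,-0.003],"hand":88},
{"delta_pos":[1.5,-0.6,23],"rotation":[-0.001,0.001,-0.003],"hand":88},
{"delta_pos":[1.5,-0.6,23],"rotation":[-0.001,0.001,-0.003],"hand":88},
{"delta_pos":[1.5,-0.6,23],"rotation":[-0.001,0.001,-0.003],"hand":88},
{"delta_pos":[1.4,-0.6,23],"rotation":[-0.001,0.001,-0.003],"hand":88}]
```

Call:
send_rows([
  {"delta_pos":[2,-1,22],"rotation":[0,0,-0.004],"hand":88},
  {"delta_pos":[2,-1,22],"rotation":[0,0,-0.004],"hand":88},
  {"delta_pos":[2,-1,22],"rotation":[0,0,-0.004],"hand":88},
  {"delta_pos":[1,0,22],"rotation":[0,0,0],"hand":88},
  {"delta_pos":[0,0,20],"rotation":[0,0,0],"hand":88},
  {"delta_pos":[0,0,0],"rotation":[0,0,0],"hand":88},
])

```text
time: 2.72
tcp_pos: [0.5294, -0.0479, 0.0887]
eef_rot: [-3.133, -0.001, 1.402]
contact_force: [0.6, -0.0, 1.0]
gripper_width: 0.0877
```

```bash
python3 -c "
from h import *
st()
from cell import *
c=read_camera('scene'); cv2.imwrite('pics/s1.png',cv2.resize(c['img'][80:260,220:420,::-1],None,fx=3,fy=3))"
```

```text
t 2.73 fix [-0.0038  0.0551  0.0887] rotvec err vs down [ 0.008  0.001 -0.009] F [0.6 0.1 1. ] w 0.0877 q [-0.31  0.6   0.42  1.97 -0.38  0.66  0.18]
```

View pics/s1.png

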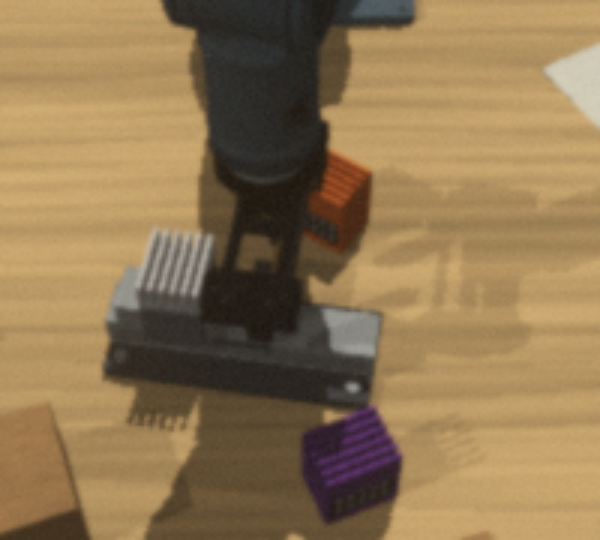

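The fingers straddle the post at about (262,300) and nothing is disturbed. I'll centre and close.

Call:
send_rows([
  {"delta_pos":[-5,4,2],"rotation":[0,0,0.006],"hand":88},
  {"delta_pos":[0,0,0],"rotation":[0,0,0],"hand":16},
  {"delta_pos":[0,0,0],"rotation":[0,0,0],"hand":0},
  {"delta_pos":[0,0,0],"rotation":[0,0,0],"hand":0},
  {"delta_pos":[0,0,0],"rotation":[0,0,0],"hand":0},
  {"delta_pos":[0,0,0],"rotation":[0,0,0],"hand":0},
  {"delta_pos":[0,0,0],"rotation":[0,0,0],"hand":0},
])

```text
time: 3.65
tcp_pos: [0.535, -0.0536, 0.09]
eef_rot: [-3.139, -0.002, 1.396]
contact_force: [0.5, 0.0, -0.2]
gripper_width: 0.0298
```

```bash
python3 -c "
from h import *
st()"
```

```text
t 3.65 fix [0.0027 0.0505 0.09  ] rotvec err vs down [ 0.003  0.002 -0.003] F [ 0.5  0.1 -0.2] w 0.0298 q [-0.3   0.6   0.42  1.95 -0.38  0.67  0.18]
```

Call:
send_rows([
  {"delta_pos":[0,0,0],"rotation":[0,0,0],"hand":0},
  {"delta_pos":[0,0,0],"rotation":[0,0,0],"hand":0},
  {"delta_pos":[0,0,0],"rotation":[0,0,0],"hand":0},
  {"delta_pos":[8,0,0],"rotation":[0,0,0],"hand":0},
  {"delta_pos":[8,0,0],"rotation":[0,0,0],"hand":0},
  {"delta_pos":[8,0,0],"rotation":[0,0,0],"hand":0},
  {"delta_pos":[8,0,0],"rotation":[0,0,0],"hand":0},
])

```text
time: 4.53
tcp_pos: [0.5379, -0.0262, 0.0897]
eef_rot: [-3.135, 0.004, 1.391]
contact_force: [-2.3, -4.9, 1.4]
gripper_width: 0.0179
```

```bash
python3 -c "
from h import *
st()"
```

```text
t 4.53 fix [0.0008 0.078  0.0897] rotvec err vs down [ 0.007 -0.004  0.002] F [-1.4 -5.2  1.4] w 0.0179 q [-0.36  0.61  0.42  1.95 -0.38  0.67  0.12]
```

Call:
send_rows([
  {"delta_pos":[8,0,0],"rotation":[0,0,0],"hand":0},
  {"delta_pos":[8,0,0],"rotation":[0,0,0],"hand":0},
  {"delta_pos":[7,0,0],"rotation":[0,0,0],"hand":0},
  {"delta_pos":[0,0,0],"rotation":[0,0,0],"hand":0},
  {"delta_pos":[0,0,0],"rotation":[0,0,0],"hand":88},
  {"delta_pos":[0,0,0],"rotation":[0,0,0],"hand":88},
  {"delta_pos":[0,0,0],"rotation":[0,0,0],"hand":88},
  {"delta_pos":[0,0,0],"rotation":[0,0,0],"hand":88},
  {"delta_pos":[0,0,-20],"rotation":[0,0,0],"hand":88},
  {"delta_pos":[0,0,-40],"rotation":[0,0,0],"hand":88},
  {"delta_pos":[0,0,-40],"rotation":[0,0,0],"hand":88},
  {"delta_pos":[0,0,-40],"rotation":[0,0,0],"hand":88},
])

```text
time: 6.02
tcp_pos: [0.5418, -0.0025, 0.2306]
eef_rot: [-3.131, 0.008, 1.391]
contact_force: [0.3, -0.1, -0.2]
gripper_width: 0.088
```

```bash
python3 -c "
from h import *
st()
from cell import *
c=read_camera('scene'); cv2.imwrite('pics/s2.png',cv2.resize(c['img'][80:260,220:420,::-1],None,fx=3,fy=3)); np.savez('s2.npz',**c); 
Q=cloud(c).reshape(-1,3); q=RF.inv().apply(Q-F)
k=(q[:,2]>.105)&(q[:,2]<.118)&(abs(q[:,0])<.02)&(q[:,1]>.03)&(q[:,1]<.15); print(k.sum(),np.percentile(q[k],[5,50,95],axis=0).round(4))
h=np.radians(45); g=np.array([0,-.025,.081])+np.array([0,1,1])*.012/2**.5
for t in(-h,h):
  print(tool(t).apply([0,0,1]),RF.apply([0,-1,-1]))
tz=RF.inv().apply(tool(-h).apply([0,0,1])); print(tz)
"
```

```text
t 6.03 fix [0.0004 0.102  0.2306] rotvec err vs down [ 0.011 -0.008  0.002] F [ 0.3 -0.1 -0.2] w 0.088 q [-0.5   0.41  0.54  1.85 -0.24  0.97 -0.03]
25 [[0.0053 0.0904 0.1061]
 [0.0094 0.0979 0.1114]
 [0.0106 0.1076 0.1175]]
[-0.12520141 -0.69593434 -0.70710678] [-0.17706153 -0.98419978 -1.        ]
[ 0.12520141  0.69593434 -0.70710678] [-0.17706153 -0.98419978 -1.        ]
[-4.06831020e-17 -7.07106781e-01 -7.07106781e-01]
```

View pics/s2.png

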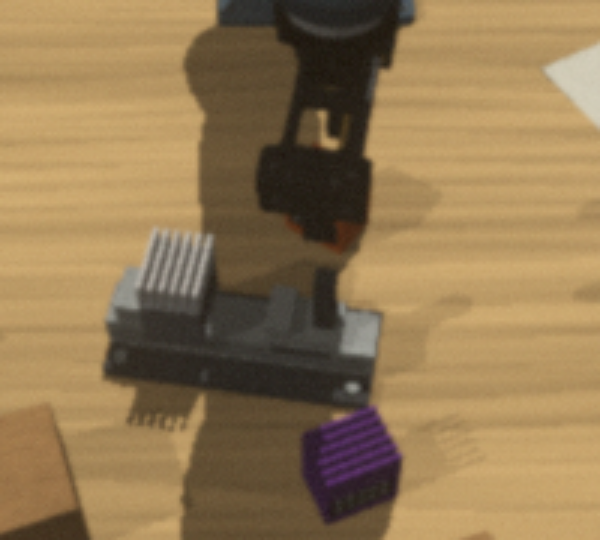

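```bash
python3 -c "
from h import *
plan(w([.001,.105,.25]),tool(-.785),8,88)"
```

```text
from [ 0.5449 -0.0029  0.2357] d [-0.0019  0.0033  0.0143] ang 0.779
[{"delta_pos":[0.4,-0.3,-1.8],"rotation":[-0.001,-0.097,-0],"hand":88},
{"delta_pos":[0.2,-0.3,-1.8],"rotation":[-0.001,-0.097,-0],"hand":88},
{"delta_pos":[-0,-0.3,-1.8],"rotation":[-0.001,-0.097,-0],"hand":88},
{"delta_pos":[-0.2,-0.3,-1.8],"rotation":[-0.001,-0.097,-0],"hand":88},
{"delta_pos":[-0.4,-0.3,-1.8],"rotation":[-0.001,-0.097,-0],"hand":88},
{"delta_pos":[-0.5,-0.3,-1.7],"rotation":[-0.001,-0.097,-0],"hand":88},
{"delta_pos":[-0.7,-0.3,-1.7],"rotation":[-0.001,-0.097,-0],"hand":88},
{"delta_pos":[-0.9,-0.3,-1.6],"rotation":[-0.001,-0.097,-0],"hand":88}]
```

Call:
send_rows([
  {"delta_pos":[0,0,-2],"rotation":[0,-0.097,0],"hand":88},
  {"delta_pos":[0,0,-2],"rotation":[0,-0.097,0],"hand":88},
  {"delta_pos":[0,0,-2],"rotation":[0,-0.097,0],"hand":88},
  {"delta_pos":[0,0,-2],"rotation":[0,-0.097,0],"hand":88},
])

```text
time: 6.58
tcp_pos: [0.5463, -0.0046, 0.2466]
eef_rot: [3.138, 0.402, 1.383]
contact_force: [-0.8, 0.1, -0.8]
gripper_width: 0.0879
```

```bash
python3 -c "
from h import *
st();plan(w([.001,.105,.25]),tool(-.785),4,88)"
```

```text
t 6.58 fix [0.0051 0.1007 0.2466] rotvec err vs down [-0.001 -0.402  0.009] F [-0.8 -0.  -0.8] w 0.0879 q [-0.78  0.51  0.67  1.77  0.08  1.09 -0.38]
from [ 0.5463 -0.0046  0.2466] d [-0.0033  0.005   0.0034] ang 0.383
[{"delta_pos":[0.7,-1,-1.2],"rotation":[-0.001,-0.096,-0.002],"hand":88},
{"delta_pos":[0.5,-1,-1.3],"rotation":[-0.001,-0.096,-0.002],"hand":88},
{"delta_pos":[0.4,-1,-1.3],"rotation":[-0.001,-0.096,-0.002],"hand":88},
{"delta_pos":[0.3,-1,-1.3],"rotation":[-0.001,-0.096,-0.002],"hand":88}]
```

Call:
send_rows([
  {"delta_pos":[1,-1,-1],"rotation":[0,-0.096,0],"hand":88},
  {"delta_pos":[1,-1,-1],"rotation":[0,-0.096,0],"hand":88},
  {"delta_pos":[0,-1,-1],"rotation":[0,-0.096,0],"hand":88},
  {"delta_pos":[0,-1,0],"rotation":[0,-0.09,0],"hand":88},
  {"delta_pos":[0,0,0],"rotation":[0,0,0],"hand":88},
])

```text
time: 7.2
tcp_pos: [0.5436, 0.0025, 0.2467]
eef_rot: [3.137, 0.791, 1.386]
contact_force: [-0.8, 0.8, -0.2]
gripper_width: 0.0878
```

```bash
python3 -c "
from h import *
st();plan(w([.001,.041,.147]),tool(-.785),4,88)
from cell import *
for n in ('scene','top'):
  c=read_camera(n); cv2.imwrite('pics/%s3.png'%n,c['img'][:,:,::-1])"
```

```text
t 7.2 fix [0.0012 0.1072 0.2467] rotvec err vs down [-0.002 -0.791  0.004] F [-0.9  0.7 -0.2] w 0.0878 q [-0.94  0.72  0.74  1.7   0.26  1.25 -0.57]
from [0.5436 0.0025 0.2467] d [-0.0119 -0.0651 -0.0997] ang 0.007
[{"delta_pos":[6.1,-0.1,29.3],"rotation":[0,0.001,-0.001],"hand":88},
{"delta_pos":[6,-0.1,29.3],"rotation":[0,0.001,-0.001],"hand":88},
{"delta_pos":[6,-0.1,29.3],"rotation":[0,0.001,-0.001],"hand":88},
{"delta_pos":[6,-0.1,29.3],"rotation":[0,0.001,-0.001],"hand":88}]
```

View pics/scene3.png

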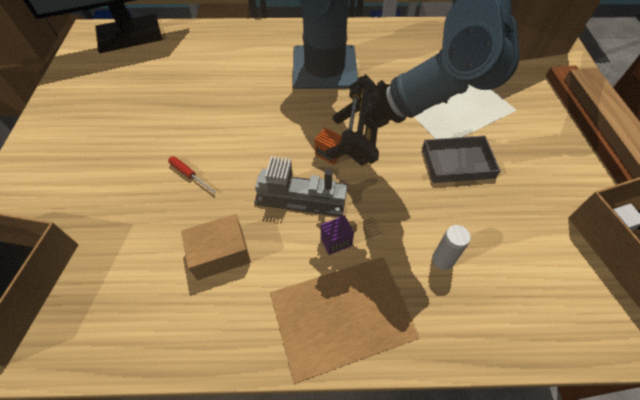

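The hand leans 45° towards +y at about (365,120), with elbow and forearm clear of everything. Next is the standoff move.

Call:
send_rows([
  {"delta_pos":[6,0,29],"rotation":[0,0,0],"hand":88},
  {"delta_pos":[6,0,29],"rotation":[0,0,0],"hand":88},
  {"delta_pos":[6,0,29],"rotation":[0,0,0],"hand":88},
  {"delta_pos":[6,0,25],"rotation":[0,0,0],"hand":88},
  {"delta_pos":[0,0,0],"rotation":[0,0,0],"hand":88},
])

```text
time: 7.92
tcp_pos: [0.534, -0.0667, 0.1536]
eef_rot: [3.122, 0.776, 1.364]
contact_force: [0.9, 0.3, -0.1]
gripper_width: 0.0881
```

```bash
python3 -c "
from h import *
st();plan(w([.001,-.030,.076]),tool(-.785),5,88)"
```

```text
t 7.92 fix [0.0041 0.0375 0.1536] rotvec err vs down [-0.007 -0.776  0.02 ] F [ 0.8  0.5 -0.1] w 0.0881 q [-0.84  0.82  0.71  1.82  0.24  1.   -0.59]
from [ 0.534  -0.0667  0.1536] d [-0.015  -0.0658 -0.0776] ang 0.023
[{"delta_pos":[1.2,-0.6,20.5],"rotation":[-0,-0.002,-0.004],"hand":88},
{"delta_pos":[1.3,-0.6,20.5],"rotation":[-0,-0.002,-0.004],"hand":88},
{"delta_pos":[1.3,-0.6,20.5],"rotation":[-0,-0.002,-0.004],"hand":88},
{"delta_pos":[1.3,-0.6,20.5],"rotation":[-0,-0.002,-0.004],"hand":88},
{"delta_pos":[1.4,-0.6,20.5],"rotation":[-0,-0.002,-0.004],"hand":88}]
```

Call:
send_rows([
  {"delta_pos":[1,-1,20],"rotation":[0,-0.002,-0.004],"hand":88},
  {"delta_pos":[1,-1,20],"rotation":[0,-0.002,-0.004],"hand":88},
  {"delta_pos":[1,0,20],"rotation":[0,-0.002,-0.004],"hand":88},
  {"delta_pos":[1,0,20],"rotation":[0,0,0],"hand":88},
  {"delta_pos":[1,0,17],"rotation":[0,0,0],"hand":88},
  {"delta_pos":[0,0,0],"rotation":[0,0,0],"hand":88},
])

```text
time: 8.68
tcp_pos: [0.5271, -0.1296, 0.0859]
eef_rot: [3.116, 0.77, 1.368]
contact_force: [-0.2, 1.0, -0.5]
gripper_width: 0.088
```

```bash
python3 -c "
from h import *
st();plan(w([.001,-.030,.076]),tool(-.785),1,88)
from cell import *
for n in ('scene','top'):
  c=read_camera(n); cv2.imwrite('pics/%s4.png'%n,cv2.resize(c['img'][80:280,220:460,::-1],None,fx=3,fy=3))"
```

```text
t 8.68 fix [ 0.0084 -0.0257  0.0859] rotvec err vs down [-0.014 -0.77   0.014] F [-0.4  0.9 -0.5] w 0.088 q [-0.74  0.92  0.69  1.89  0.25  0.79 -0.59]
from [ 0.5271 -0.1296  0.0859] d [-0.008  -0.0029 -0.0099] ang 0.025
[{"delta_pos":[3.7,-7.5,10],"rotation":[0.007,-0.015,-0.018],"hand":88}]
```

View pics/scene4.png

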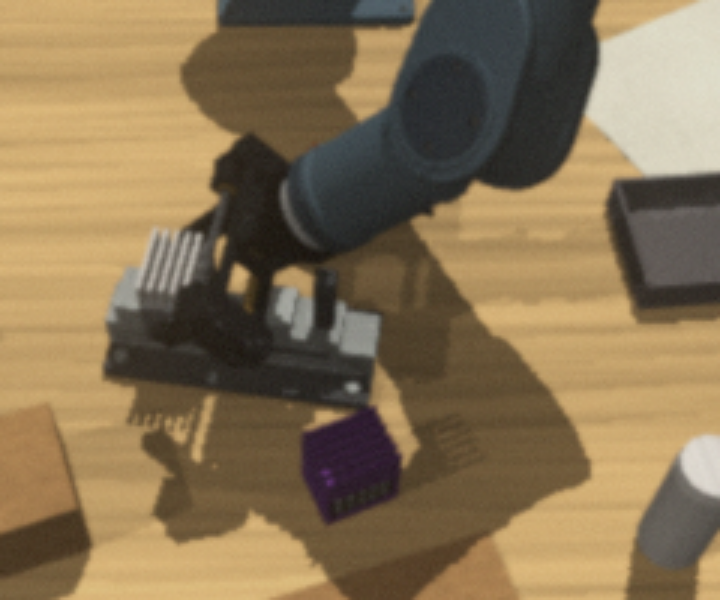

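View pics/top4.png

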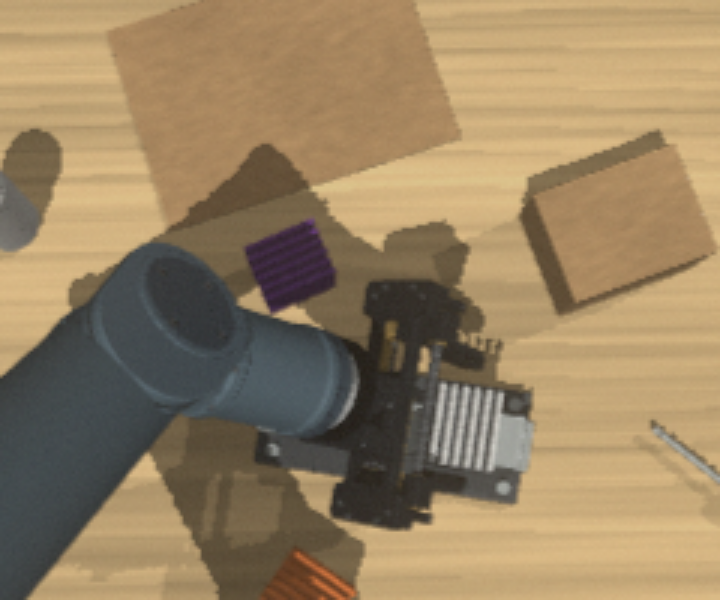

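The fingers straddle the module's end faces, about 7 mm off centre in x, and the body clears the fins. I'll correct and check.

Call:
send_rows([
  {"delta_pos":[2,-6,0],"rotation":[0.007,-0.015,-0.018],"hand":88},
  {"delta_pos":[2,0,9],"rotation":[0,0,0],"hand":88},
  {"delta_pos":[0,0,0],"rotation":[0,0,0],"hand":88},
])

```text
time: 9.15
tcp_pos: [0.5222, -0.1294, 0.0768]
eef_rot: [3.139, 0.784, 1.396]
contact_force: [0.5, 0.0, -0.1]
gripper_width: 0.0881
```

```bash
python3 -c "
from h import *
st();plan(w([.001,-.030,.076]),tool(-.785),1,88)"
```

```text
t 9.15 fix [ 0.0035 -0.0264  0.0768] rotvec err vs down [-0.003 -0.784 -0.004] F [ 0.5  0.1 -0.1] w 0.0881 q [-0.74  0.94  0.68  1.89  0.26  0.78 -0.59]
from [ 0.5222 -0.1294  0.0768] d [-0.0031 -0.0031 -0.0008] ang 0.005
[{"delta_pos":[-2,-2.5,3.2],"rotation":[0.004,-0.001,0.002],"hand":88}]
```

Call:
send_rows([
  {"delta_pos":[0,-1,2],"rotation":[0,0,0],"hand":50},
  {"delta_pos":[0,0,0],"rotation":[0,0,0],"hand":50},
  {"delta_pos":[0,0,0],"rotation":[0,0,0],"hand":50},
  {"delta_pos":[0,0,0],"rotation":[0,0,0],"hand":50},
  {"delta_pos":[0,0,0],"rotation":[0,0,0],"hand":50},
  {"delta_pos":[0,0,0],"rotation":[0,0,0],"hand":50},
])

```text
time: 9.9
tcp_pos: [0.5213, -0.1307, 0.0754]
eef_rot: [3.139, 0.784, 1.396]
contact_force: [-0.1, -0.2, 0.1]
gripper_width: 0.0638
```

```bash
python3 -c "
from h import *
st()"
```

```text
t 9.9 fix [ 0.0029 -0.0278  0.0754] rotvec err vs down [-0.004 -0.784 -0.004] F [-0.1 -0.2  0.1] w 0.0638 q [-0.74  0.94  0.68  1.89  0.26  0.78 -0.59]
```

Call:
send_rows([
  {"delta_pos":[-6,0,-8],"rotation":[0,0,0],"hand":50},
  {"delta_pos":[-10,0,-12],"rotation":[0,0,0],"hand":50},
  {"delta_pos":[-14,0,-16],"rotation":[0,0,0],"hand":50},
  {"delta_pos":[-14,0,-16],"rotation":[0,0,0],"hand":50},
])

```text
time: 10.4
tcp_pos: [0.5209, -0.1237, 0.145]
eef_rot: [-3.141, 0.782, 1.398]
contact_force: [0.3, -0.2, -5.0]
gripper_width: 0.064
```

```bash
python3 -c "
from h import *
st()
from cell import *
c=read_camera('scene'); cv2.imwrite('pics/s5.png',cv2.resize(c['img'][60:260,220:460,::-1],None,fx=3,fy=3))"
```

```text
t 10.4 fix [ 0.0013 -0.021   0.145 ] rotvec err vs down [-0.001 -0.782 -0.005] F [ 0.3 -0.2 -5. ] w 0.064 q [-0.78  0.82  0.73  1.89  0.29  0.89 -0.55]
```

View pics/s5.png

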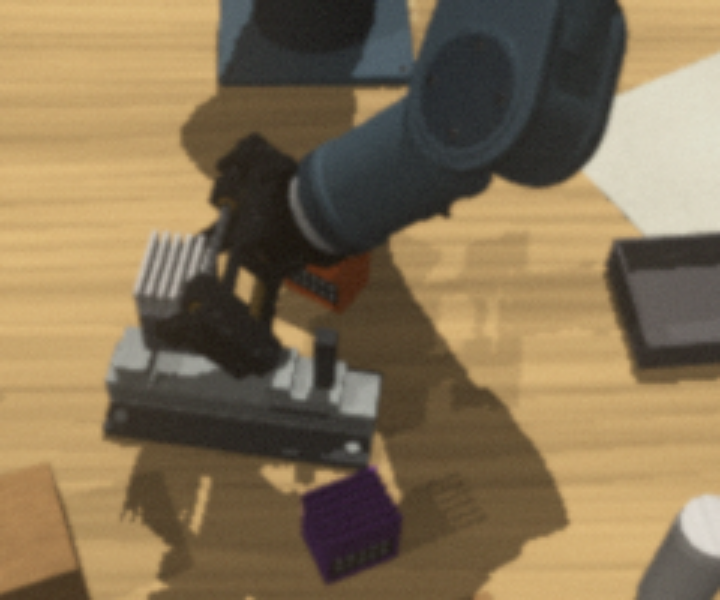

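Call:
send_rows([
  {"delta_pos":[-18,0,-18],"rotation":[0,0,0],"hand":50},
  {"delta_pos":[-18,0,-18],"rotation":[0,0,0],"hand":50},
  {"delta_pos":[-18,0,-18],"rotation":[0,0,0],"hand":50},
  {"delta_pos":[-6,0,-6],"rotation":[0,0.05,0],"hand":50},
  {"delta_pos":[0,0,0],"rotation":[0,0.1,0],"hand":50},
  {"delta_pos":[0,0,0],"rotation":[0,0.1,0],"hand":50},
  {"delta_pos":[0,0,0],"rotation":[0,0.1,0],"hand":50},
  {"delta_pos":[0,0,0],"rotation":[0,0.1,0],"hand":50},
])

```text
time: 11.45
tcp_pos: [0.5182, -0.1216, 0.2356]
eef_rot: [-3.141, 0.313, 1.398]
contact_force: [0.9, -0.5, -3.5]
gripper_width: 0.0639
```

```bash
python3 -c "
from h import *
st();plan(w([.001,-.035,.24]),tool(.785),10,50)"
```

```text
t 11.45 fix [-0.0017 -0.0194  0.2356] rotvec err vs down [-0.    -0.313 -0.005] F [ 1.  -0.3 -3.5] w 0.0639 q [-0.55  0.43  0.66  1.89  0.07  0.94 -0.15]
from [ 0.5182 -0.1216  0.2356] d [-0.0001 -0.0158  0.0044] ang 1.098
[{"delta_pos":[-1.6,0.3,0.1],"rotation":[-0,0.11,0.001],"hand":50},
{"delta_pos":[-1.6,0.3,-0.1],"rotation":[-0,0.11,0.001],"hand":50},
{"delta_pos":[-1.6,0.3,-0.3],"rotation":[-0,0.11,0.001],"hand":50},
{"delta_pos":[-1.6,0.3,-0.5],"rotation":[-0,0.11,0.001],"hand":50},
{"delta_pos":[-1.5,0.3,-0.6],"rotation":[-0,0.11,0.001],"hand":50},
{"delta_pos":[-1.4,0.3,-0.8],"rotation":[-0,0.11,0.001],"hand":50},
{"delta_pos":[-1.3,0.3,-0.9],"rotation":[-0,0.11,0.001],"hand":50},
{"delta_pos":[-1.2,0.3,-1.1],"rotation":[-0,0.11,0.001],"hand":50},
{"delta_pos":[-1.1,0.3,-1.2],"rotation":[-0,0.11,0.001],"hand":50},
{"delta_pos":[-0.9,0.3,-1.3],"rotation":[-0,0.11,0.001],"hand":50}]
```

Call:
send_rows([
  {"delta_pos":[-1.6,0.3,0],"rotation":[0,0.1,0],"hand":50},
  {"delta_pos":[-1.6,0.3,0],"rotation":[0,0.1,0],"hand":50},
  {"delta_pos":[-1.6,0.3,0],"rotation":[0,0.1,0],"hand":50},
  {"delta_pos":[-1.6,0.3,0],"rotation":[0,0.1,0],"hand":50},
  {"delta_pos":[-1.6,0.3,0],"rotation":[0,0.1,0],"hand":50},
  {"delta_pos":[0,0,0],"rotation":[0,0,0],"hand":50},
])

```text
time: 12.2
tcp_pos: [0.5109, -0.1347, 0.2373]
eef_rot: [-3.135, -0.2, 1.389]
contact_force: [-0.4, -0.1, -4.4]
gripper_width: 0.0636
```

```bash
python3 -c "
from h import *
st();plan(w([.001,-.035,.24]),tool(.785),6,50)"
```

```text
t 12.2 fix [-0.0067 -0.0336  0.2373] rotvec err vs down [0.006 0.2   0.003] F [-0.4 -0.2 -4.4] w 0.0636 q [-0.08  0.38  0.48  1.86 -0.43  1.03  0.43]
from [ 0.5109 -0.1347  0.2373] d [ 0.0073 -0.0027  0.0027] ang 0.585
[{"delta_pos":[-0.1,1.3,-0.5],"rotation":[-0.001,0.097,-0.001],"hand":50},
{"delta_pos":[-0.1,1.3,-0.5],"rotation":[-0.001,0.097,-0.001],"hand":50},
{"delta_pos":[-0,1.3,-0.5],"rotation":[-0.001,0.097,-0.001],"hand":50},
{"delta_pos":[0,1.3,-0.5],"rotation":[-0.001,0.097,-0.001],"hand":50},
{"delta_pos":[0.1,1.3,-0.5],"rotation":[-0.001,0.097,-0.001],"hand":50},
{"delta_pos":[0.1,1.3,-0.5],"rotation":[-0.001,0.097,-0.001],"hand":50}]
```

Call:
send_rows([
  {"delta_pos":[0,1.5,-0.5],"rotation":[0,0.097,0],"hand":50},
  {"delta_pos":[0,1.5,-0.5],"rotation":[0,0.097,0],"hand":50},
  {"delta_pos":[0,1.5,-0.5],"rotation":[0,0.097,0],"hand":50},
  {"delta_pos":[0,1.5,-0.5],"rotation":[0,0.097,0],"hand":50},
  {"delta_pos":[0,1.5,-0.5],"rotation":[0,0.097,0],"hand":50},
  {"delta_pos":[0,1.5,-0.5],"rotation":[0,0.09,0],"hand":50},
  {"delta_pos":[0,0,0],"rotation":[0,0,0],"hand":50},
])

```text
time: 13.08
tcp_pos: [0.5162, -0.1319, 0.2366]
eef_rot: [-3.112, -0.772, 1.385]
contact_force: [0.0, 0.6, -5.0]
gripper_width: 0.0637
```

```bash
python3 -c "
from h import *
st()
from cell import *
for n in ('scene','top'):
  c=read_camera(n); np.savez(n+'6.npz',**c); cv2.imwrite('pics/%s6.png'%n,cv2.resize(c['img'][60:260,200:440,::-1],None,fx=3,fy=3))"
```

```text
t 13.07 fix [-0.0019 -0.03    0.2366] rotvec err vs down [ 0.026  0.772 -0.004] F [-0.1  0.6 -5. ] w 0.0637 q [ 0.33  0.59  0.33  1.76 -0.86  1.39  0.88]
```

View pics/scene6.png

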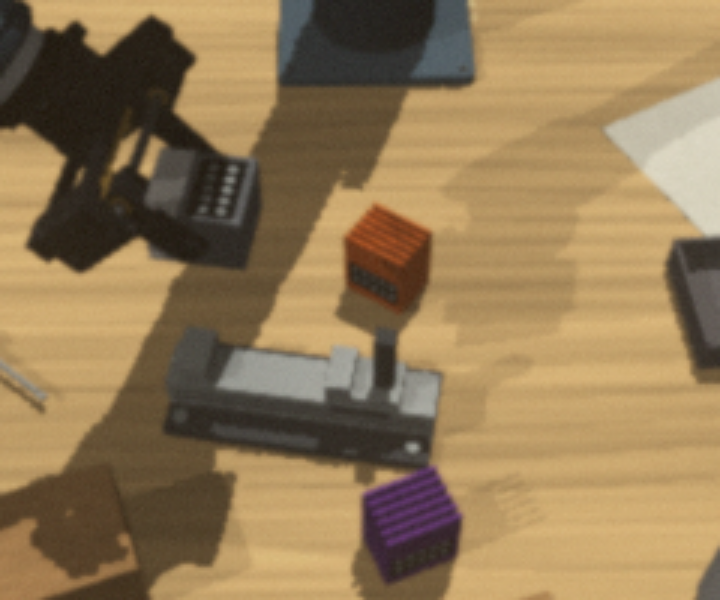

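View pics/top6.png

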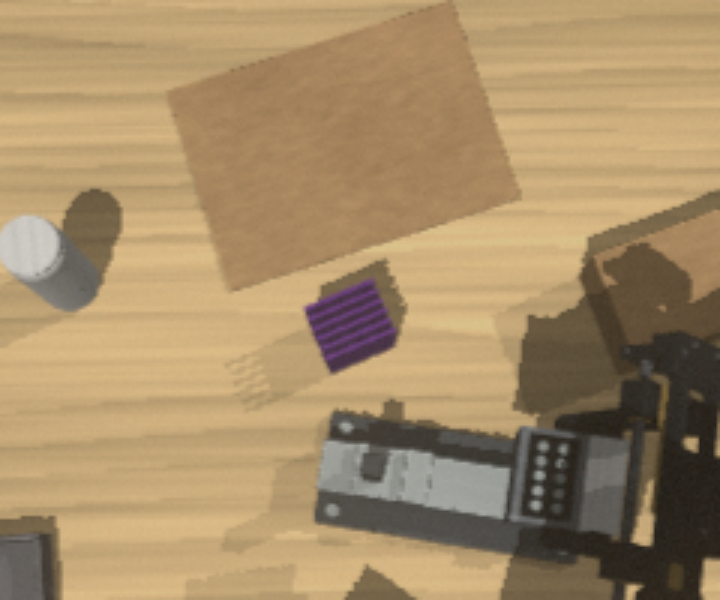

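```bash
python3 - <<'E'
from h import *
from cell import read_state
s=read_state();tcp=RF.inv().apply(s["tcp_pos"]-F);print(tcp)
for n in('top','scene'):
    q=RF.inv().apply(cloud(np.load(n+'6.npz')).reshape(-1,3)-F)-[0,0,.001]
    k=(abs(q[:,0])<.029)&(q[:,1]>-.08)&(q[:,1]<.008)&(q[:,2]>.24)&(q[:,2]<.28)
    a=q[k]
    for it in range(6):
        A=np.c_[a[:,:2],np.ones(len(a))]; c=np.linalg.lstsq(A,a[:,2],rcond=None)[0]
        r=a[:,2]-A@c; a=a[abs(r)<max(.002,1.5*r.std())]
    print(n,k.sum(),len(a),"slopes x,y",c[:2].round(3),"z at tcp",(c@[tcp[0],tcp[1],1]).round(4),np.percentile(a,[2,98],axis=0).round(3).tolist())
    k=(q[:,1]>-.12)&(q[:,1]<.02)&(q[:,2]>.2)&(abs(q[:,0])<.035); print(np.percentile(q[k],[99.5],axis=0).round(3))
plan(w([.001,-.03,.24]),tool(.785),1,50)
E
```

```text
[-0.00126056 -0.02842729  0.23799312]
top 1079 772 slopes x,y [-0.011 -0.051] z at tcp 0.2654 [[-0.028, -0.071, 0.263], [0.028, -0.002, 0.269]]
[[0.034 0.    0.379]]
scene 732 544 slopes x,y [-0.02  -0.049] z at tcp 0.2649 [[-0.028, -0.071, 0.262], [0.027, -0.001, 0.268]]
[[ 0.034 -0.001  0.378]]
from [ 0.5171 -0.1306  0.238 ] d [ 0.0019 -0.0019  0.002 ] ang 0.027
[{"delta_pos":[0.3,2.2,-2.6],"rotation":[-0.024,0.012,-0.002],"hand":50}]
```

```bash
python3 - <<'E'
from h import *
plan(w([.001,-.002,.1]),tool(.815),7,50)
E
```

```text
from [ 0.5171 -0.1306  0.238 ] d [ 0.0069  0.0256 -0.138 ] ang 0.049
[{"delta_pos":[-11.1,0.7,16.7],"rotation":[-0.003,0.006,-0],"hand":50},
{"delta_pos":[-11.2,0.7,16.7],"rotation":[-0.003,0.006,-0],"hand":50},
{"delta_pos":[-11.3,0.6,16.6],"rotation":[-0.003,0.006,-0],"hand":50},
{"delta_pos":[-11.4,0.6,16.5],"rotation":[-0.003,0.006,-0],"hand":50},
{"delta_pos":[-11.5,0.5,16.5],"rotation":[-0.003,0.006,-0],"hand":50},
{"delta_pos":[-11.6,0.4,16.4],"rotation":[-0.003,0.006,-0],"hand":50},
{"delta_pos":[-11.7,0.4,16.3],"rotation":[-0.003,0.006,-0],"hand":50}]
```

Call:
send_rows([
  {"delta_pos":[-11,0.7,16.5],"rotation":[-0.004,0.008,0],"hand":50},
  {"delta_pos":[-11,0.7,16.5],"rotation":[-0.004,0.008,0],"hand":50},
  {"delta_pos":[-11,0.7,16.5],"rotation":[-0.004,0.008,0],"hand":50},
  {"delta_pos":[-11.5,0.7,16.5],"rotation":[-0.004,0.008,0],"hand":50},
  {"delta_pos":[-11.5,0.7,16.5],"rotation":[-0.004,0.008,0],"hand":50},
  {"delta_pos":[-11.5,0.7,16.5],"rotation":[-0.004,0.006,0],"hand":50},
  {"delta_pos":[0,0,0],"rotation":[0,0,0],"hand":50},
])

```text
time: 14.05
tcp_pos: [0.5241, -0.1042, 0.1111]
eef_rot: [-3.139, -0.818, 1.392]
contact_force: [-0.3, 0.7, -4.4]
gripper_width: 0.0634
```

```bash
cat > m.py <<'E'
from h import *
from cell import *
st()
s=read_state();tcp=RF.inv().apply(s["tcp_pos"]-F)
for n in('top','scene'):
    c0=read_camera(n); q=RF.inv().apply(cloud(c0).reshape(-1,3)-F)-[0,0,.001]
    cv2.imwrite('pics/%s_%d.png'%(n,int(s["time"]*100)),cv2.resize(c0['img'][60:260,200:440,::-1],None,fx=3,fy=3))
    k=(abs(q[:,0])<.029)&(abs(q[:,1]-tcp[1])<.05)&(abs(q[:,2]-tcp[2]-.027)<.02)
    a=q[k]
    for it in range(6):
        A=np.c_[a[:,:2],np.ones(len(a))]; c=np.linalg.lstsq(A,a[:,2],rcond=None)[0]
        r=a[:,2]-A@c; a=a[abs(r)<max(.002,1.5*r.std())]
    print(n,len(a),"slopes x,y",c[:2].round(3),"z at tcp",(c@[tcp[0],tcp[1],1]).round(4),np.percentile(a,[2,98],axis=0).round(3).tolist())
E
python3 m.py; ls pics
```

```text
t 14.05 fix [ 0.001  -0.0013  0.1111] rotvec err vs down [ 0.003  0.818 -0.001] F [-0.4  0.6 -4.4] w 0.0634 q [ 0.36  0.78  0.25  1.82 -1.    1.23  1.08]
top 559 slopes x,y [ 0.    -0.018] z at tcp 0.139 [[-0.027, -0.044, 0.137], [0.027, 0.025, 0.141]]
scene 431 slopes x,y [ 0.006 -0.008] z at tcp 0.1401 [[-0.028, -0.044, 0.138], [0.027, 0.026, 0.142]]
s1.png
s2.png
s5.png
scene0.png
scene0c.png
scene3.png
scene4.png
scene6.png
scene_1405.png
top0.png
top0c.png
top3.png
top4.png
top6.png
top_1405.png
```

Call:
send_rows([
  {"delta_pos":[-9,0,8.5],"rotation":[0,0,0],"hand":50},
  {"delta_pos":[-9,0,8.5],"rotation":[0,0,0],"hand":50},
  {"delta_pos":[-7,0,6.5],"rotation":[0,0,0],"hand":50},
  {"delta_pos":[0,0,0],"rotation":[0,0,0],"hand":50},
])

```text
time: 14.65
tcp_pos: [0.5262, -0.1062, 0.0774]
eef_rot: [3.136, -0.815, 1.398]
contact_force: [0.4, 0.0, -4.4]
gripper_width: 0.0639
```

```bash
python3 m.py
```

```text
t 14.65 fix [ 0.0034 -0.0028  0.0774] rotvec err vs down [-0.004  0.815 -0.002] F [ 0.4  0.1 -4.4] w 0.0639 q [ 0.37  0.84  0.23  1.81 -1.02  1.19  1.13]
top 486 slopes x,y [-0.006 -0.009] z at tcp 0.1055 [[-0.028, -0.046, 0.104], [0.028, 0.023, 0.107]]
scene 401 slopes x,y [-0.001 -0.005] z at tcp 0.106 [[-0.028, -0.045, 0.104], [0.028, 0.024, 0.108]]
```

Call:
send_rows([
  {"delta_pos":[-4.5,-1,4.5],"rotation":[0,0,0],"hand":50},
  {"delta_pos":[-1.5,0,1.5],"rotation":[0,0,0],"hand":50},
  {"delta_pos":[0,0,0],"rotation":[0,0,0],"hand":50},
])

```text
time: 15.12
tcp_pos: [0.5261, -0.1061, 0.0696]
eef_rot: [3.132, -0.815, 1.4]
contact_force: [0.2, -0.3, -4.7]
gripper_width: 0.0637
```

```bash
python3 m.py
```

```text
t 15.12 fix [ 0.0032 -0.0028  0.0696] rotvec err vs down [-0.006  0.815 -0.003] F [ 0.2 -0.2 -4.7] w 0.0637 q [ 0.37  0.85  0.23  1.81 -1.03  1.18  1.14]
top 457 slopes x,y [ 0.001 -0.012] z at tcp 0.0978 [[-0.028, -0.045, 0.096], [0.028, 0.022, 0.1]]
scene 381 slopes x,y [-0.006 -0.007] z at tcp 0.098 [[-0.027, -0.045, 0.096], [0.028, 0.024, 0.1]]
```

Not touching yet (−4.7 N, the module's weight), about 3 mm to go.

Call:
send_rows([
  {"delta_pos":[-1.2,0,1.2],"rotation":[0,0,0],"hand":50},
  {"delta_pos":[-0.8,0,0.8],"rotation":[0,0,0],"hand":50},
  {"delta_pos":[0,0,0],"rotation":[0,0,0],"hand":50},
])

```text
time: 15.6
tcp_pos: [0.5263, -0.1061, 0.067]
eef_rot: [3.132, -0.815, 1.401]
contact_force: [-0.7, 0.2, -5.5]
gripper_width: 0.0637
```

```bash
python3 m.py
```

```text
t 15.6 fix [ 0.0034 -0.0027  0.067 ] rotvec err vs down [-0.006  0.815 -0.003] F [-0.7  0.1 -5.5] w 0.0637 q [ 0.37  0.86  0.23  1.81 -1.03  1.18  1.15]
top 466 slopes x,y [ 0. -0.] z at tcp 0.0953 [[-0.028, -0.045, 0.093], [0.028, 0.023, 0.097]]
scene 383 slopes x,y [ 0.001 -0.009] z at tcp 0.0953 [[-0.027, -0.045, 0.093], [0.027, 0.024, 0.097]]
```

Call:
send_rows([
  {"delta_pos":[-0.8,0,0.8],"rotation":[0,0,0],"hand":50},
  {"delta_pos":[0,0,0],"rotation":[0,0,0],"hand":50},
])

```text
time: 15.95
tcp_pos: [0.5264, -0.1062, 0.0666]
eef_rot: [3.131, -0.816, 1.401]
contact_force: [-1.2, -1.6, -3.2]
gripper_width: 0.0642
```

```bash
python3 -c "
from h import *
st()"
```

```text
t 15.95 fix [ 0.0036 -0.0028  0.0666] rotvec err vs down [-0.007  0.816 -0.003] F [-0.9 -1.8 -3.2] w 0.0642 q [ 0.37  0.86  0.23  1.81 -1.03  1.18  1.15]
```

Call:
send_rows([
  {"delta_pos":[-0.8,0,0.8],"rotation":[0,0,0],"hand":50},
  {"delta_pos":[0,0,0],"rotation":[0,0,0],"hand":50},
])

```text
time: 16.2
tcp_pos: [0.5264, -0.1061, 0.0666]
eef_rot: [3.13, -0.817, 1.402]
contact_force: [-0.7, -1.2, -0.6]
gripper_width: 0.0637
```

```bash
python3 -c "
from h import *
st()"
```

```text
t 16.2 fix [ 0.0036 -0.0027  0.0666] rotvec err vs down [-0.007  0.817 -0.004] F [-0.4 -1.3 -0.6] w 0.0637 q [ 0.37  0.86  0.23  1.81 -1.03  1.18  1.15]
```

The bed now carries the module, so I'll release it.

Call:
send_rows([
  {"delta_pos":[0,0,0],"rotation":[0,0,0],"hand":70},
  {"delta_pos":[0,0,0],"rotation":[0,0,0],"hand":88},
  {"delta_pos":[0,0,0],"rotation":[0,0,0],"hand":88},
  {"delta_pos":[0,0,0],"rotation":[0,0,0],"hand":88},
  {"delta_pos":[0,0,0],"rotation":[0,0,0],"hand":88},
])

```text
time: 16.82
tcp_pos: [0.5276, -0.1052, 0.0672]
eef_rot: [3.128, -0.819, 1.404]
contact_force: [0.4, -0.3, -0.3]
gripper_width: 0.0884
```

```bash
python3 m.py
```

```text
t 16.82 fix [ 0.0046 -0.0016  0.0672] rotvec err vs down [-0.009  0.819 -0.005] F [ 0.4 -0.2 -0.3] w 0.0884 q [ 0.37  0.86  0.23  1.81 -1.04  1.18  1.15]
top 471 slopes x,y [ 0.006 -0.037] z at tcp 0.0937 [[-0.027, -0.044, 0.092], [0.028, 0.025, 0.097]]
scene 402 slopes x,y [-0.003 -0.033] z at tcp 0.0936 [[-0.027, -0.045, 0.091], [0.028, 0.024, 0.096]]
```

```bash
ls -t pics | head -2
```

```text
scene_1682.png
top_1682.png
```

Call:
send_rows([
  {"delta_pos":[0,-1,-10],"rotation":[0,0,0],"hand":88},
  {"delta_pos":[0,-1,-25],"rotation":[0,0,0],"hand":88},
  {"delta_pos":[0,0,-35],"rotation":[0,0,0],"hand":88},
  {"delta_pos":[0,0,-35],"rotation":[0,0,0],"hand":88},
  {"delta_pos":[0,0,-25],"rotation":[0,0,0],"hand":88},
  {"delta_pos":[0,0,0],"rotation":[0,0,0],"hand":88},
])

```text
time: 17.68
tcp_pos: [0.5062, -0.2036, 0.1603]
eef_rot: [3.129, -0.817, 1.402]
contact_force: [0.2, 0.5, 0.2]
gripper_width: 0.0881
```

```bash
cat > m2.py <<'E'
from h import *
from cell import *
st()
s=read_state()
for n in('top','scene'):
    c0=read_camera(n); q=RF.inv().apply(cloud(c0).reshape(-1,3)-F)-[0,0,.001]
    cv2.imwrite('pics/%s_%d.png'%(n,int(s["time"]*100)),cv2.resize(c0['img'][60:260,200:440,::-1],None,fx=3,fy=3))
    a=q[(abs(q[:,0])<.029)&(q[:,1]>-.05)&(q[:,1]<.035)&(abs(q[:,2]-.095)<.012)]
    for it in range(6):
        A=np.c_[a[:,:2],np.ones(len(a))]; c=np.linalg.lstsq(A,a[:,2],rcond=None)[0]
        r=a[:,2]-A@c; a=a[abs(r)<max(.002,1.5*r.std())]
    print(n,len(a),"slopes x,y",c[:2].round(3),"z mid",(c@[0,-.01,1]).round(4),np.percentile(a,[2,98],axis=0).round(3).tolist())
    k=(q[:,2]>.102)&(q[:,2]<.125)&(abs(q[:,0])<.02)&(q[:,1]>.03)&(q[:,1]<.15); print("post",k.sum(),np.percentile(q[k],[5,50,95],axis=0).round(4).tolist() if k.sum() else 0)
E
python3 m2.py; ls -t pics|head -2
```

```text
t 17.68 fix [ 0.0009 -0.1022  0.1603] rotvec err vs down [-0.009  0.817 -0.003] F [0.1 0.5 0.2] w 0.0881 q [ 0.47  0.77  0.32  1.69 -0.89  1.4   1.07]
top 462 slopes x,y [-0.002 -0.041] z mid 0.094 [[-0.027, -0.044, 0.091], [0.028, 0.024, 0.097]]
post 59 [[-0.0088, 0.0911, 0.1168], [-0.0007, 0.0993, 0.1197], [0.0072, 0.1071, 0.1215]]
scene 392 slopes x,y [-0.005 -0.032] z mid 0.0941 [[-0.027, -0.045, 0.092], [0.028, 0.024, 0.096]]
post 77 [[-0.0062, 0.0905, 0.1042], [0.0076, 0.0984, 0.1179], [0.0109, 0.1073, 0.1211]]
scene_1767.png
top_1767.png
```

View pics/scene_1767.png

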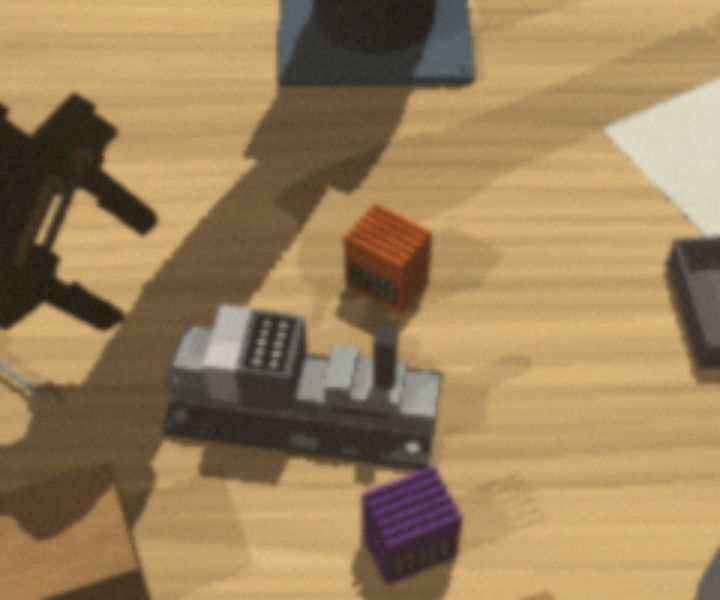

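View pics/top_1767.png

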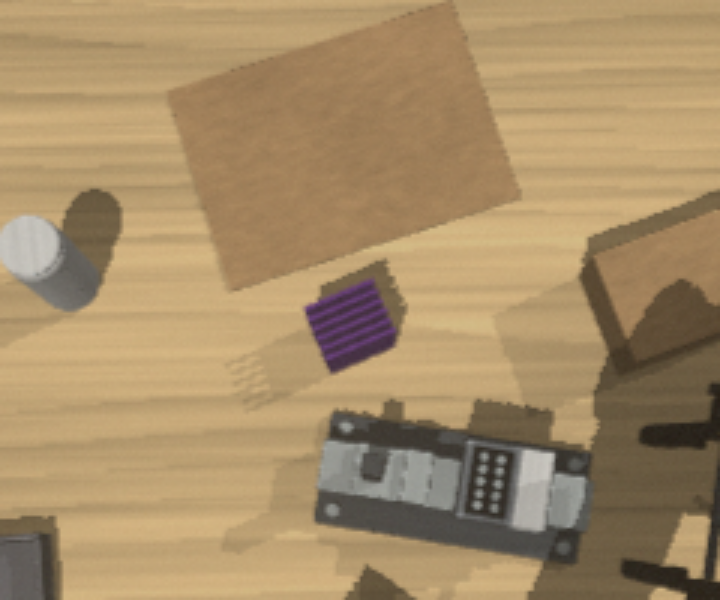

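```bash
python3 - <<'E'
from h import *
from cell import *
for n in('top','scene'):
    q=RF.inv().apply(cloud(read_camera(n)).reshape(-1,3)-F)
    for y in np.arange(-.078,.035,.006):
        k=(abs(q[:,0])<.02)&(abs(q[:,1]-y)<.003)&(q[:,2]>.06); print(n,round(y,3),k.sum(),np.percentile(q[k,2],[20,50,80]).round(4) if k.sum() else '')
    for y in np.arange(.03,.05,.006):
        k=(abs(q[:,0])<.02)&(abs(q[:,1]-y)<.003); print('bed',y,np.median(q[k,2]).round(4))
E
```

```text
top -0.078 17 [0.0689 0.0695 0.0706]
top -0.072 38 [0.0684 0.0696 0.0706]
top -0.066 37 [0.0681 0.0695 0.0714]
top -0.06 40 [0.0685 0.0696 0.0705]
top -0.054 38 [0.0685 0.0699 0.0714]
top -0.048 16 [0.068  0.0699 0.094 ]
top -0.042 40 [0.0944 0.0952 0.0968]
top -0.036 42 [0.0942 0.0962 0.0976]
top -0.03 38 [0.0942 0.0959 0.0967]
top -0.024 42 [0.0948 0.0961 0.0971]
top -0.018 39 [0.0947 0.0964 0.0972]
top -0.012 42 [0.0917 0.0933 0.0952]
top -0.006 38 [0.0921 0.0938 0.0959]
top 0.0 40 [0.0919 0.0936 0.095 ]
top 0.006 39 [0.0914 0.0937 0.0951]
top 0.012 40 [0.0917 0.0941 0.0957]
top 0.018 40 [0.0922 0.0939 0.0959]
top 0.024 47 [0.0914 0.0961 0.0982]
top 0.03 0 
bed 0.03 0.0463
bed 0.036 0.0458
bed 0.041999999999999996 0.0459
bed 0.047999999999999994 0.0461
scene -0.078 14 [0.0689 0.0703 0.0708]
scene -0.072 30 [0.069  0.0703 0.0712]
scene -0.066 30 [0.0684 0.0697 0.0714]
scene -0.06 26 [0.0692 0.0699 0.0713]
scene -0.054 19 [0.069 0.07  0.072]
scene -0.048 8 [0.0944 0.0952 0.0973]
scene -0.042 27 [0.0949 0.0961 0.0965]
scene -0.036 32 [0.0951 0.0961 0.0975]
scene -0.03 33 [0.0947 0.0961 0.0969]
scene -0.024 29 [0.0949 0.0961 0.097 ]
scene -0.018 30 [0.0949 0.0964 0.0971]
scene -0.012 34 [0.0915 0.0928 0.0953]
scene -0.006 28 [0.0937 0.0942 0.096 ]
scene 0.0 33 [0.0921 0.0936 0.0952]
scene 0.006 29 [0.093  0.0941 0.0954]
scene 0.012 30 [0.0921 0.0939 0.0953]
scene 0.018 29 [0.092  0.0935 0.0953]
scene 0.024 58 [0.0727 0.0917 0.0963]
scene 0.03 0 
bed 0.03 0.0457
bed 0.036 0.0455
bed 0.041999999999999996 0.0463
bed 0.047999999999999994 0.0455
```

The module sits flat on the bed, terminals up at about (275,340) in the scene crop. Its top face is at 95 mm; the apparent slope is only the recessed strip. The fingers are clear, so I go up, straighten the hand and move to the post.

Call:
send_rows([
  {"delta_pos":[22,0,-20],"rotation":[0,0,0],"hand":88},
  {"delta_pos":[22,0,-20],"rotation":[0,0,0],"hand":88},
  {"delta_pos":[22,0,-20],"rotation":[0,-0.05,0],"hand":88},
])

```text
time: 18.25
tcp_pos: [0.5042, -0.1943, 0.245]
eef_rot: [-3.135, -0.776, 1.395]
contact_force: [-0.4, -0.3, 0.2]
gripper_width: 0.0881
```

```bash
python3 -c "
from h import *
st();plan(w([.001,.1,.24]),tool(),9,88)"
```

```text
t 18.25 fix [-0.0027 -0.0934  0.245 ] rotvec err vs down [ 0.007  0.776 -0.004] F [-0.3 -0.4  0.2] w 0.0881 q [ 0.41  0.62  0.36  1.68 -0.83  1.47  0.94]
from [ 0.5042 -0.1943  0.245 ] d [ 0.0379  0.1897 -0.005 ] ang 0.776
[{"delta_pos":[14.9,0.6,15.5],"rotation":[-0.001,-0.086,0],"hand":88},
{"delta_pos":[16.2,0.5,14.1],"rotation":[-0.001,-0.086,0],"hand":88},
{"delta_pos":[17.4,0.5,12.7],"rotation":[-0.001,-0.086,0],"hand":88},
{"delta_pos":[18.4,0.5,11.1],"rotation":[-0.001,-0.086,0],"hand":88},
{"delta_pos":[19.3,0.5,9.5],"rotation":[-0.001,-0.086,0],"hand":88},
{"delta_pos":[20,0.5,7.8],"rotation":[-0.001,-0.086,0],"hand":88},
{"delta_pos":[20.6,0.5,6],"rotation":[-0.001,-0.086,0],"hand":88},
{"delta_pos":[21.1,0.4,4.2],"rotation":[-0.001,-0.086,0],"hand":88},
{"delta_pos":[21.4,0.4,2.4],"rotation":[-0.001,-0.086,0],"hand":88}]
```

Call:
send_rows([
  {"delta_pos":[15,0.5,15],"rotation":[0,-0.086,0],"hand":88},
  {"delta_pos":[16,0.5,14],"rotation":[0,-0.086,0],"hand":88},
  {"delta_pos":[17,0.5,12.5],"rotation":[0,-0.086,0],"hand":88},
  {"delta_pos":[18,0.5,11],"rotation":[0,-0.086,0],"hand":88},
  {"delta_pos":[19,0.5,9.5],"rotation":[0,-0.086,0],"hand":88},
  {"delta_pos":[20,0.5,8],"rotation":[0,-0.086,0],"hand":88},
  {"delta_pos":[20,0.5,6],"rotation":[0,-0.086,0],"hand":88},
  {"delta_pos":[21,0.5,4],"rotation":[0,-0.086,0],"hand":88},
  {"delta_pos":[20,0.5,2],"rotation":[0,-0.08,0],"hand":88},
  {"delta_pos":[0,0,0],"rotation":[0,0,0],"hand":88},
])

```text
time: 19.5
tcp_pos: [0.5378, 0.0104, 0.2333]
eef_rot: [-3.13, 0.012, 1.417]
contact_force: [-0.1, -0.4, 0.4]
gripper_width: 0.0878
```

```bash
python3 -c "
from h import *
st();plan(w([.001,.099,.087]),tool(),6,88)"
```

```text
t 19.5 fix [-0.0059  0.114   0.2333] rotvec err vs down [ 0.012 -0.012 -0.024] F [-0.  -0.4  0.4] w 0.0878 q [-0.49  0.39  0.49  1.85 -0.2   0.97 -0.07]
from [0.5378 0.0104 0.2333] d [ 0.0041 -0.016  -0.1463] ang 0.03
[{"delta_pos":[-2.2,1.4,24.4],"rotation":[-0.002,0.002,0.004],"hand":88},
{"delta_pos":[-2.3,1.3,24.4],"rotation":[-0.002,0.002,0.004],"hand":88},
{"delta_pos":[-2.3,1.3,24.4],"rotation":[-0.002,0.002,0.004],"hand":88},
{"delta_pos":[-2.4,1.3,24.4],"rotation":[-0.002,0.002,0.004],"hand":88},
{"delta_pos":[-2.4,1.2,24.4],"rotation":[-0.002,0.002,0.004],"hand":88},
{"delta_pos":[-2.4,1.2,24.4],"rotation":[-0.002,0.002,0.004],"hand":88}]
```

Call:
send_rows([
  {"delta_pos":[-4,2,20],"rotation":[-0.003,0.003,0.008],"hand":88},
  {"delta_pos":[-4,2,20],"rotation":[-0.003,0.003,0.008],"hand":88},
  {"delta_pos":[-3,2,20],"rotation":[-0.003,0.003,0.008],"hand":88},
  {"delta_pos":[-2,1,20],"rotation":[-0.002,0.002,0],"hand":88},
  {"delta_pos":[0,0,0],"rotation":[0,0,0],"hand":88},
])

```text
time: 20.12
tcp_pos: [0.5382, -0.0061, 0.1487]
eef_rot: [-3.135, -0.001, 1.392]
contact_force: [-0.1, 0.4, 1.1]
gripper_width: 0.0879
```

```bash
python3 -c "
from h import *
st();plan(w([.001,.099,.087]),tool(),4,88)"
```

```text
t 20.12 fix [-0.0026  0.0978  0.1487] rotvec err vs down [0.006 0.001 0.001] F [-0.2  0.3  1.1] w 0.0879 q [-0.41  0.5   0.44  1.92 -0.3   0.78  0.02]
from [ 0.5382 -0.0061  0.1487] d [ 0.0037  0.0006 -0.0617] ang 0.007
[{"delta_pos":[0.3,1,15.4],"rotation":[-0.002,-0,-0],"hand":88},
{"delta_pos":[0.3,1,15.4],"rotation":[-0.002,-0,-0],"hand":88},
{"delta_pos":[0.3,0.9,15.4],"rotation":[-0.002,-0,-0],"hand":88},
{"delta_pos":[0.3,0.9,15.4],"rotation":[-0.002,-0,-0],"hand":88}]
```

Call:
send_rows([
  {"delta_pos":[0,1,15],"rotation":[0,0,0],"hand":88},
  {"delta_pos":[0,1,15],"rotation":[0,0,0],"hand":88},
  {"delta_pos":[0,1,15],"rotation":[0,0,0],"hand":88},
  {"delta_pos":[0,1,15],"rotation":[0,0,0],"hand":88},
  {"delta_pos":[0,0,0],"rotation":[0,0,0],"hand":0},
  {"delta_pos":[0,0,0],"rotation":[0,0,0],"hand":0},
  {"delta_pos":[0,0,0],"rotation":[0,0,0],"hand":0},
  {"delta_pos":[0,0,0],"rotation":[0,0,0],"hand":0},
  {"delta_pos":[0,0,0],"rotation":[0,0,0],"hand":0},
  {"delta_pos":[0,0,0],"rotation":[0,0,0],"hand":0},
  {"delta_pos":[0,0,0],"rotation":[0,0,0],"hand":0},
  {"delta_pos":[0,0,0],"rotation":[0,0,0],"hand":0},
])

```text
time: 21.62
tcp_pos: [0.5415, -0.0064, 0.0864]
eef_rot: [-3.134, -0.003, 1.392]
contact_force: [-2.9, 0.2, 2.9]
gripper_width: 0.0178
```

```bash
python3 -c "
from h import *
st()"
```

```text
t 21.62 fix [0.0008 0.0981 0.0864] rotvec err vs down [0.007 0.003 0.001] F [-2.9 -0.3  2.9] w 0.0178 q [-0.36  0.61  0.38  1.94 -0.36  0.67  0.07]
```

Call:
send_rows([
  {"delta_pos":[-6,0,0],"rotation":[0,0,0],"hand":0},
  {"delta_pos":[-6,0,0],"rotation":[0,0,0],"hand":0},
  {"delta_pos":[-6,0,0],"rotation":[0,0,0],"hand":0},
  {"delta_pos":[-3,0,0],"rotation":[0,0,0],"hand":0},
])

```text
time: 22.12
tcp_pos: [0.5383, -0.0242, 0.0864]
eef_rot: [-3.134, -0.007, 1.395]
contact_force: [-1.9, 4.7, 2.6]
gripper_width: 0.0182
```

```bash
python3 -c "
from h import *
st()"
```

```text
t 22.12 fix [0.0008 0.08   0.0864] rotvec err vs down [ 0.007  0.007 -0.002] F [-2.7  4.3  2.6] w 0.0182 q [-0.32  0.6   0.38  1.95 -0.36  0.66  0.11]
```

Call:
send_rows([
  {"delta_pos":[-4,0,0],"rotation":[0,0,0],"hand":0},
  {"delta_pos":[-3,0,0],"rotation":[0,0,0],"hand":0},
  {"delta_pos":[-3,0,0],"rotation":[0,0,0],"hand":0},
])

```text
time: 22.5
tcp_pos: [0.5368, -0.0327, 0.0864]
eef_rot: [-3.134, -0.01, 1.396]
contact_force: [-1.3, 8.3, 2.7]
gripper_width: 0.0175
```

```bash
python3 -c "
from h import *
st()"
```

```text
t 22.5 fix [0.0008 0.0713 0.0864] rotvec err vs down [ 0.008  0.01  -0.003] F [-2.8  8.   2.7] w 0.0175 q [-0.3   0.6   0.38  1.95 -0.36  0.66  0.13]
```

Call:
send_rows([
  {"delta_pos":[-4,0,0],"rotation":[0,0,0],"hand":0},
  {"delta_pos":[-4,0,0],"rotation":[0,0,0],"hand":0},
])

```text
time: 22.75
tcp_pos: [0.5364, -0.0352, 0.0864]
eef_rot: [-3.134, -0.016, 1.399]
contact_force: [1.1, 17.9, 1.0]
gripper_width: 0.018
```

```bash
python3 -c "
from h import *
st()"
```

```text
t 22.75 fix [0.0008 0.0689 0.0864] rotvec err vs down [ 0.008  0.016 -0.007] F [-2.1 17.8  1. ] w 0.018 q [-0.29  0.6   0.37  1.95 -0.37  0.66  0.14]
```

Call:
send_rows([
  {"delta_pos":[-5,0,0],"rotation":[0,0,0],"hand":0},
  {"delta_pos":[-5,0,0],"rotation":[0,0,0],"hand":0},
  {"delta_pos":[-5,0,0],"rotation":[0,0,0],"hand":0},
])

```text
time: 23.12
tcp_pos: [0.5363, -0.0352, 0.0863]
eef_rot: [-3.133, -0.033, 1.41]
contact_force: [0.1, 15.4, 3.0]
gripper_width: 0.0176
```

```bash
python3 m2.py; ls -t pics|head -2
```

```text
t 23.12 fix [0.0008 0.0688 0.0863] rotvec err vs down [ 0.009  0.033 -0.017] F [-2.7 15.2  3. ] w 0.0176 q [-0.27  0.6   0.35  1.95 -0.38  0.66  0.17]
top 174 slopes x,y [-0.008 -0.003] z mid 0.0948 [[-0.028, -0.05, 0.093], [0.028, -0.025, 0.097]]
post 0 0
scene 358 slopes x,y [ 0.001 -0.037] z mid 0.0939 [[-0.027, -0.048, 0.092], [0.028, 0.012, 0.096]]
post 0 0
scene_2312.png
top_2312.png
```

The jaw is stalled against the module at about 15 N, and the module lies against the fixed jaw (y = −50 mm). Letting go now.

Call:
send_rows([
  {"delta_pos":[0,0,0],"rotation":[0,0,0],"hand":0},
  {"delta_pos":[0,0,0],"rotation":[0,0,0],"hand":40},
  {"delta_pos":[0,0,0],"rotation":[0,0,0],"hand":60},
  {"delta_pos":[0,0,0],"rotation":[0,0,0],"hand":60},
  {"delta_pos":[0,0,0],"rotation":[0,0,0],"hand":60},
  {"delta_pos":[0,0,-20],"rotation":[0,0,0],"hand":60},
  {"delta_pos":[0,0,-40],"rotation":[0,0,0],"hand":60},
  {"delta_pos":[0,0,-40],"rotation":[0,0,0],"hand":60},
  {"delta_pos":[40,0,-40],"rotation":[0,0,0],"hand":60},
  {"delta_pos":[50,0,-20],"rotation":[0,0,0],"hand":60},
  {"delta_pos":[50,0,0],"rotation":[0,0,0],"hand":60},
  {"delta_pos":[0,0,0],"rotation":[0,0,0],"hand":60},
])

```text
time: 24.72
tcp_pos: [0.5611, 0.0961, 0.2558]
eef_rot: [-3.136, -0.03, 1.403]
contact_force: [0.3, -0.3, -1.2]
gripper_width: 0.0603
```

```bash
python3 m2.py; python3 - <<'E'
from h import *
from cell import *
from scipy.optimize import minimize_scalar
for n in('top','scene'):
    q=RF.inv().apply(cloud(read_camera(n)).reshape(-1,3)-F)
    k=(abs(q[:,0])<.02)&(q[:,1]>.0)&(q[:,1]<.13)&(q[:,2]<.13)&(q[:,2]>.04)
    a=q[k]
    gs=np.arange(.066,.08,.0005)
    f=[np.minimum(abs(np.where(a[:,1]<.022,.094,hmap(a[:,0],a[:,1],g,False))-a[:,2]+.001),.01).mean() for g in gs]
    print(n,gs[np.argmin(f)],min(f))
    for y in np.arange(.01,.06,.004):
        kk=(abs(q[:,0])<.018)&(abs(q[:,1]-y)<.002); print(round(y,3),np.median(q[kk,2]).round(4),end='; ')
E
ls -t pics|head -2
```

```text
t 24.73 fix [0.0019 0.2025 0.2558] rotvec err vs down [ 0.005  0.03  -0.01 ] F [ 0.3 -0.2 -1.2] w 0.0603 q [-0.57  0.4   0.44  1.76 -0.23  1.02 -0.21]
top 466 slopes x,y [ 0.012 -0.031] z mid 0.0939 [[-0.028, -0.048, 0.092], [0.028, 0.02, 0.097]]
post 60 [[-0.009, 0.0622, 0.1163], [-0.0008, 0.0701, 0.1198], [0.0075, 0.0782, 0.1227]]
scene 391 slopes x,y [-0.004 -0.036] z mid 0.0939 [[-0.028, -0.049, 0.092], [0.028, 0.019, 0.097]]
post 79 [[-0.0056, 0.061, 0.1037], [0.0075, 0.0707, 0.1176], [0.0104, 0.0786, 0.1217]]
top 0.07200000000000001 0.0017300510679707994
0.01 0.0933; 0.014 0.0922; 0.018 0.0958; 0.022 0.0816; 0.026 0.0701; 0.03 0.0705; 0.034 0.0695; 0.038 0.0704; 0.042 0.0708; 0.046 0.059; 0.05 0.0587; 0.054 0.0584; 0.058 0.0584; scene 0.07150000000000001 0.002969821518654687
0.01 0.093; 0.014 0.0928; 0.018 0.0967; 0.022 0.0833; 0.026 0.0712; 0.03 0.0704; 0.034 0.0704; 0.038 0.0698; 0.042 0.0695; 0.046 0.0585; 0.05 0.0584; 0.054 0.058; 0.058 0.0589; scene_2472.png
top_2472.png
```

View pics/scene_2472.png

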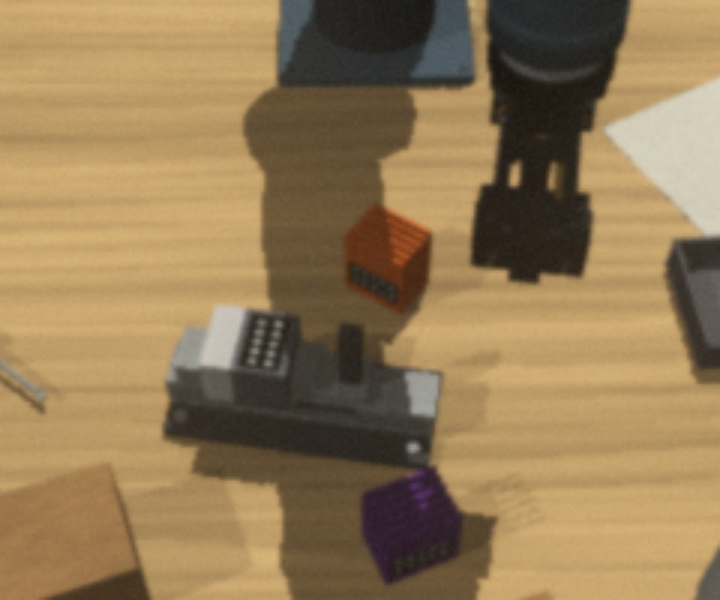

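The module is clamped between the jaws with its terminals up at about (265,340), the jaw is closed, and the robot is clear.

```bash
python3 -c "
from cell import *
print(close_job())"
```

```text
the job is handed in; nothing more can be done
None
```

The module is re-clamped with its terminal face up, and I've handed the job in. `close_job()` reports no verdict, so everything below is from my own measurements.

I gripped the post and opened the jaw to about 102 mm. I then took the module by its end faces with the hand leaning 45°, lifted it and rolled it a quarter turn. After setting it on the bed and letting go, I gripped the post again and pushed the jaw home. The jaw stalled against the module at about 15–18 N, and I let go and backed off. The robot's clock read about 24.7 s, against the 69 s limit.

**Last checks:**
- **Module:** its top face measured 95 mm above the bench, so its centre is at about 70 mm. It lies against the fixed jaw and within about 2 mm of the rail's middle.
- **Jaw gap:** about 72 mm by both cameras.
- **Robot:** clear of everything, with only noise on the force reading.
- **Bystanders:** I saw nothing shifted in the cropped pictures I viewed after the moves, but did not measure them, and the last full picture I viewed was from before the lift.

**One disagreement:** the plane fit to the top face kept showing a slope of about 0.035 rad. A height profile taken before clamping showed this is the recessed terminal strip, about 2 mm lower, and not a tilt.

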